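# Lid a wooden box and gauge its closed height at both ends

### The job

Put the matching lid on the long wooden box so that it sits fully down and level, leaving the other lid alone. Then, without lifting the box off the bench, slide it along the wooden fence to the gauge and check its closed height at both dark dots of the lid, first the left-hand dot (as seen from the robot), then the right-hand one: bring the dot under the foot, press the thumb pad down gently until the foot rests on the lid, hold it there for a second and let it spring right back up. Leave the closed box against the fence with the right-hand dot still under the raised foot, and do not disturb the jar, the glue bottle or the screwdriver.

Things in the scene. Friction and masses are not known exactly. Their poses are not given: they have to be found in the camera images.
- gauge: Fixed bench gauge. Origin on the bench below the foot's vertical axis; x away from the robot, y left along the fence. Wooden fence 22 mm high, 20 mm thick behind the work: front face at x +28 mm, y -270 to +170 mm; the box against it has its centre line under the foot. Post (22 mm thick, 160 high) at x +88 mm; arm that guides the foot's rod: 22 mm wide, x -14 to +102, z 116 to 140 mm.
- gauge_foot (a joint): How far the foot is pressed down, m: 0 = up at rest (underside 84 mm above the bench), stop at 0.060. A spring lifts it back: about 2 N to start, 3.4 N at 34 mm. Foot height = 84 mm minus this value; on the seated lid's plate (50 mm) it reads 0.034. More than 30 N of the foot on the lid is too rough.
- foot (a point): Centre of the underside of the foot, a steel disc 18 mm across on a 10 mm rod; 84 mm above the bench at rest.
- thumb_pad (a point): Centre of the top of the black round thumb pad (36 mm across, 10 mm thick) on top of the foot's rod; 192 mm above the bench at rest, moves down with the foot.
- box: Open wooden box, loose, 56 (x) x 210 (y) x 42 mm high, walls and floor 6 mm, about 0.3 kg. Origin at the centre of its underside; y along its length, to the left. It starts in front of the right-hand part of the fence, a few mm off it and a little askew.
- box_left (a point): Point on the box, over its centre line 48 mm left (+y) of its centre, 50 mm above its underside: where the left-hand dot of the seated lid lies.
- box_right (a point): The same, 48 mm right (-y) of its centre: where the right-hand dot of the seated lid lies.
- lid: The box's lid, loose wood, 0.14 kg, the longer, narrower of two, at left or right. Plate 56 (x) x 210 (y) x 8 mm; plug below 39 x 193 x 6 mm enters the box (mouth 44 x 198), either way round; handle bar on top 18 (x) x 46 (y) x 16 mm. Dark 10 mm dots 48 mm either side of the middle. Origin: centre of plug's underside; plate top z 14, handle top 30 mm. Seated: 36 mm above box's origin.
- wide_lid: Lid of another box, bystander: the shorter and wider one, top plate 74 (x) x 150 (y) mm, with the same thicknesses and handle, no dots. Does not fit. Origin at the centre of its underside.
- jar: Glass jar with a steel cap, 60 mm across, 85 mm high, bystander on the left. Origin at the centre of its underside.
- glue: White glue bottle, 54 mm across, 170 mm high, bystander beyond the left end of the fence. Origin at the centre of its underside.
- driver: Screwdriver lying on the bench far to the right, bystander. Origin about its middle.
Not all that is in view belongs to the job. Leave any blue, pink or turquoise look-alike of the lid alone.

How it is judged (in metres and radians):
On the way, in this order (a step that is already met when the one before it is completed fails the run):
1. the lid sits down on the box, level, and is let go (z of lid in the frame of box between 0.0335 and 0.0385 m and angle between the z axis of lid and the z axis of box, either way round below 0.025 rad and angle between lid's own z axis and vertical below 0.03 rad and angle between the y axis of lid and the y axis of box, either way round below 0.08 rad and horizontal distance between lid and box below 0.006 m and contact force between the fingers and lid below 0.05 N and value of joint gauge_foot below 0.004 m), for 0.2 s.
2. the foot is pressed onto the lid at the left-hand dot and held (contact force between gauge and lid above 0.4 N and value of joint gauge_foot between 0.0315 and 0.0365 m and horizontal distance between foot and box_left below 0.014 m and z of lid in the frame of box between 0.0335 and 0.0385 m and angle between the z axis of lid and the z axis of box, either way round below 0.025 rad and angle between lid's own z axis and vertical below 0.03 rad and angle between the y axis of lid and the y axis of box, either way round below 0.08 rad and horizontal distance between lid and box below 0.006 m), for 0.5 s.
3. the foot springs back up (value of joint gauge_foot below 0.004 m), for 0.1 s.
4. the foot is pressed onto the lid at the right-hand dot and held (contact force between gauge and lid above 0.4 N and value of joint gauge_foot between 0.0315 and 0.0365 m and horizontal distance between foot and box_right below 0.014 m and z of lid in the frame of box between 0.0335 and 0.0385 m and angle between the z axis of lid and the z axis of box, either way round below 0.025 rad and angle between lid's own z axis and vertical below 0.03 rad and angle between the y axis of lid and the y axis of box, either way round below 0.08 rad and horizontal distance between lid and box below 0.006 m), for 0.5 s.
At the end, for the whole second after the job is handed in: Lid seated on the box (height within 2.5 mm, centres within 6 mm, level within 0.025 rad); box on the bench along the fence (within 8 mm, 0.06 rad), its right-hand point within 16 mm of the foot axis; foot back up (joint under 4 mm); all at rest (z of lid in the frame of box between 0.0335 and 0.0385 m and angle between the z axis of lid and the z axis of box, either way round below 0.025 rad and angle between lid's own z axis and vertical below 0.03 rad and angle between the y axis of lid and the y axis of box, either way round below 0.08 rad and horizontal distance between lid and box below 0.006 m and value of joint gauge_foot below 0.004 m and horizontal distance between foot and box_right below 0.016 m and angle between the y axis of box and the y axis of gauge, either way round below 0.06 rad and x of box in the frame of gauge above -0.008 m and height (world z) of box below 0.004 m and linear speed of each of box, lid below 0.01 m/s); the robot touches nothing.
It fails at once if the box is lifted off the bench or tipped (height (world z) of box above 0.012 m or angle between box's own z axis and vertical above 0.15 rad).
It fails at once if the foot is rammed onto the lid with more than 30 N (contact force between gauge and lid above 30 N).
It fails at once if the other lid is moved more than 20 mm (distance of wide_lid from where it was at the start of the episode above 0.02 m).
It fails at once if the jar, glue bottle or screwdriver is moved more than 20 mm (distance of any of jar, glue, driver from where it was at the start of the episode above 0.02 m).
It also fails if it takes over 72 s, if anything falls off the work surface, if the arm or the gripper's body presses on something with over 40 N, if the wrist force passes 120 N, or if a joint passes its speed limit or range.

### The arm

A 6-joint arm with a two-finger parallel gripper is mounted at the origin on the work surface. World frame = base frame: x ahead of the robot, y to its left, z up, the work surface at z = 0. Lengths are in m, angles in degrees, forces in N, time in s.
With the tool pointing down it reaches from about 0.375 to 0.9 m from the base axis. Payload 3.1 kg.
Tool frame: the origin (TCP) lies between the finger pads; the fingertips stand 22 mm ahead of it and the grasp point (between the pads) lies 3 mm ahead of it (bot.tip_extent is the distance from the TCP to the fingertips, in m); y points along the fingers, z is the direction in which the jaws open and shut, and the axes are right-handed (so a half turn about y gives the same grasp; the last joint's range is limited). The gripper opens to 87 mm and grips with 3 to 60 N. Pads are 19 mm wide; open, the fingers measure 117 mm over their backs; the gripper's body (75 mm by 190 mm) begins 51 mm behind the grasp point.
Start: joints at [-79.899, 30.224, 82.088, -0, 67.689, -10.227], TCP at [0.217, -0.586, 0.245] pointing down, gripper open.
Joint ranges: [-176.69, 176.69], [-43.24, 126.21], [12.49, 139.97], [-82, 262], [0, 151.66], [-163.58, 163.58]. Speed limits (degrees/s): [159.86, 159.86, 180, 180, 180, 180].

### API

Orientations are given as a 3x3 rotation matrix whose columns are the frame's x, y, z axes.
In Python, from rig import bot, eyes, models gives the robot as it stands. The module is installed in compiled form; this text tells all that it offers.
- The arm moves only by the tool arm_command, never from a script. Its arguments are lists of equal length, an entry for each row: "translation": the shift along the tool's x, y, z each as a share of 0.08 m, from -1 to 1, a list of three; "rotation": the turn, a rotation vector about the tool's x, y, z each as a share of 60 degrees, from -1 to 1, a list of three; "grip": the closure, from -1 (fully open) to 1 (shut), so that 0 is half open. In form: {"translation": [[x, y, z], ...], "rotation": [[rx, ry, rz], ...], "grip": [grip, ...]}. A call has 1 to 5 rows; each row is the pose to reach, as a shift and turn from the pose commanded when the call began, along the tool's axes at that moment; what a row does not reach only later rows make up. A row lasts 1/10 s, in which the tool goes at most 50 mm and 8.59 degrees, less where a joint would pass 70% of its speed; a pose out of reach is approached as far as the arm can. A call with a number of a shift or a turn outside -1 to 1 is refused whole. A call with a gripper value outside its range is refused whole. The fingers move at their own pace and stop on an object; the grip force is fixed at half the most. Time passes only in rows, so rows that repeat a pose let the fingers close. It gives the time, the measured TCP pose, the force and the opening at its end, in the units of the state.
- bot.read_state(): the state, without advancing time (a new reading comes with each control period).
- eyes.capture(name): name is "side" or "top" or "wrist"; returns a dict with "image" (420x560x3 uint8, blue, green, red), "mtx" (3x3 intrinsics, pixels), "rvec" (rotation vector, rad) and "tvec" (3), from world to camera coordinates, as OpenCV has them; the wrist camera has in their place "hand_eye" (4x4, takes a point from camera to tool coordinates, whose origin is the TCP and whose axes are the tool frame's). Camera axes: x right, y down, z forward; pixel columns grow to the right and rows downward; lengths in m; the calibration is good to about 2 mm. A picture is of the moment at which its call begins: read the wrist's pose just before it. There is no depth.
- bot.hand_in(): hands the job in, once; it reports no verdict.
Trained networks look in the newest picture that a camera, given by its name, has taken for a name from the list of things; names that differ only in an ending like _2 or _b are one class to them, and where a whole thing is asked for, a point or a joint stands for the part that bears it (a point fixed in the world has none). Each returns a list of dicts, best first, with "conf" (0 to 1); they miss things now and then, are a little off and sometimes report something else, mostly with a low value. They report only what shows in the picture. A call takes as long as a camera call. They do not tell look-alikes from the thing itself.
- models.recognise(camera, thing): "extent" ([left, top, right, bottom] as shares, 0 to 1, of the picture: columns of its width, rows of its height, round what is visible of it).
- models.spot_point(camera, thing): "point" ([column, row] as shares, 0 to 1, of the picture: columns of its width, rows of its height: a listed point, or the origin of a listed thing).
The state is a dict: "time_s": time; "joint_positions": joint angles; "qvel": joint speeds; "tau": joint torques, N m; "position": TCP position; "tcp_rot": TCP orientation; "force": force on the tool from outside, world axes, zero at the start; "moment": the same for the moment, N m; "opening": opening from 0.0 (shut) to 1.0 (fully open).
Only numpy, scipy, OpenCV 4.12 (cv2) and the standard library are available. Lean on these libraries where they do the work, as an engineer would, in place of code of your own. Each camera call takes 0.05 s, during which the arm holds its last target. There are 200 camera calls.

## Working session

There is one attempt and no reset: what is moved stays moved. The work goes in short steps, Python scripts to look and compute and a tool call to move; the robot and the scene stay as the last step left them, time stands still between calls to the robot, and variables do not carry over. Pictures are saved under pics/ and viewed, about 8 in all and at most 12, crops included, and the job is handed in when it is done.

Besides the shell and the picture viewer there is one more tool, called after "Call:" by a JSON object that holds its "fn" and its "kwargs", one argument or row to a line. arm_command: Moves the arm, as the interface text tells. Shift numbers are shares of 0.08 m and turn numbers shares of 60 degrees, none past 1 either way. Its arguments: {"type":"object","properties":{"translation":{"type":"array"},"rotation":{"type":"array"},"grip":{"type":"array"}},"required":["translation","rotation","grip"]}

```bash
mkdir -p pics; cat > h.py <<'E'
import numpy as np, cv2
from rig import bot, eyes, models
def cap(n):
    s=bot.read_state(); c=eyes.capture(n); 
    if n=="wrist":
        T=np.eye(4); T[:3,:3]=np.array(s["tcp_rot"]); T[:3,3]=s["position"]; M=T@np.array(c["hand_eye"])
        c["R"]=M[:3,:3].T; c["t"]=-c["R"]@M[:3,3]
    else:
        c["R"]=cv2.Rodrigues(np.array(c["rvec"],float))[0]; c["t"]=np.array(c["tvec"],float).ravel()
    c["K"]=np.array(c["mtx"]); return c
def ray(c,uv,z):
    d=c["R"].T@np.linalg.inv(c["K"])@np.array([uv[0],uv[1],1.]); o=-c["R"].T@c["t"]
    return o+d*(z-o[2])/d[2]
def proj(c,P):
    q=c["K"]@(c["R"]@np.array(P,float)+c["t"]); return q[:2]/q[2]
E
python3 - <<'E'
from h import *
print(bot.read_state())
for n in ["side","top"]:
    c=cap(n); cv2.imwrite(f"pics/{n}0.png",c["image"])
    print(n,"cam at",(-c["R"].T@c["t"]).round(3))
    for th,z in [("box",0),("lid",0),("wide_lid",0),("gauge",0),("foot",.084),("thumb_pad",.192),("jar",0),("glue",0),("driver",0.01),("box_left",.05),("box_right",.05)]:
        for r in models.spot_point(n,th)[:3]:
            uv=np.array(r["point"])*[560,420]; print(th,round(r["conf"],2),uv.round(),ray(c,uv,z).round(3))
E
```

```text
{'time_s': 0.0, 'joint_positions': array([-7.99012410e+01,  3.02781171e+01,  8.21547107e+01, -4.09766644e-05,
        6.76875212e+01, -1.02285098e+01]), 'qvel': array([-0.0088725 ,  0.02561935,  0.04393392,  0.03903156, -0.03973204,
        0.00420002]), 'tau': array([-1.20392549e-03, -4.40050864e+01, -1.76591563e+01,  6.32253173e-02,
        5.84886339e-02, -1.75032460e-04]), 'position': array([ 0.21701081, -0.58540937,  0.24358997]), 'tcp_rot': array([[-9.37723686e-01, -3.68961741e-04,  3.47381855e-01],
       [-3.47381852e-01,  2.06782599e-03, -9.37721480e-01],
       [-3.72341877e-04, -9.99997794e-01, -2.06722002e-03]]), 'force': array([ 0.61020097,  0.13379219, -0.18941177]), 'moment': array([ 0.00874661,  0.0321791 , -0.00203702]), 'opening': 0.9972017239613318}
side cam at [0.275 0.881 0.853]
lid 0.88 [298. 211.] [ 0.449 -0.223  0.   ]
lid 0.68 [349. 350.] [0.23 0.28 0.  ]
lid 0.66 [232. 178.] [ 0.725 -0.362  0.   ]
wide_lid 0.87 [275. 289.] [0.445 0.136 0.   ]
gauge 0.74 [219. 257.] [0.633 0.053 0.   ]
gauge 0.5 [278. 290.] [0.435 0.136 0.   ]
foot 0.62 [214. 238.] [0.636 0.0
[... 341 characters left out ...]
at [ 0.387 -0.015  1.166]
box 0.7 [289. 161.] [ 0.62  -0.086  0.   ]
lid 0.97 [380. 127.] [ 0.721 -0.364  0.   ]
lid 0.96 [171. 294.] [0.235 0.265 0.   ]
lid 0.67 [372. 285.] [ 0.247 -0.322  0.   ]
wide_lid 0.75 [214. 225.] [0.431 0.14  0.   ]
gauge 0.68 [240. 158.] [0.632 0.062 0.   ]
foot 0.45 [237. 154.] [0.625 0.063 0.084]
thumb_pad 0.71 [233. 143.] [0.628 0.067 0.192]
jar 0.87 [129. 216.] [0.465 0.388 0.   ]
glue 0.82 [140. 140.] [ 0.689  0.357 -0.   ]
driver 0.88 [417. 206.] [ 0.476 -0.462  0.01 ]
driver 0.17 [242. 158.] [0.628 0.053 0.01 ]
box_left 0.65 [275. 157.] [ 0.623 -0.043  0.05 ]
box_right 0.61 [309. 158.] [ 0.617 -0.14   0.05 ]
box_right 0.4 [414. 204.] [ 0.478 -0.437  0.05 ]
```

```bash
python3 -c "
import cv2
a=cv2.imread('pics/top0.png');cv2.imwrite('pics/top0b.png',cv2.resize(a[90:370,80:460],None,fx=2.1,fy=2.1,interpolation=cv2.INTER_CUBIC))"
```

```text
(no output)
```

View pics/top0b.png

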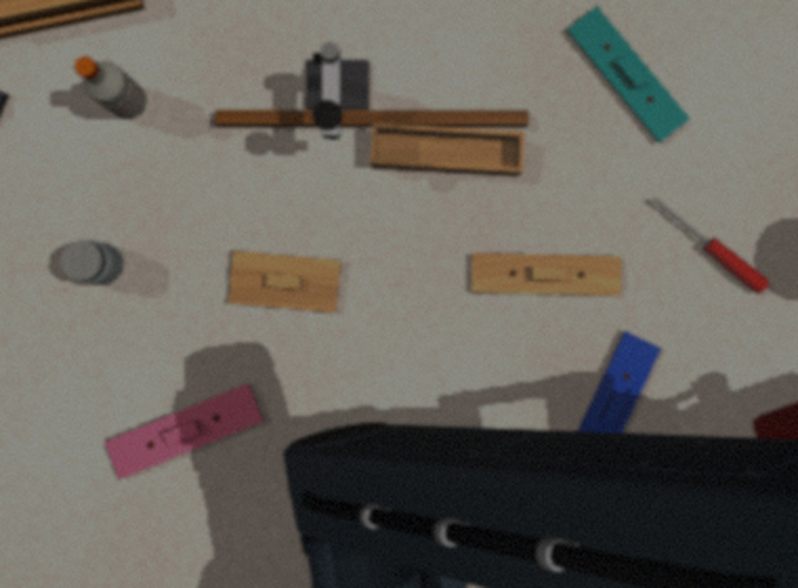

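View pics/side0.png

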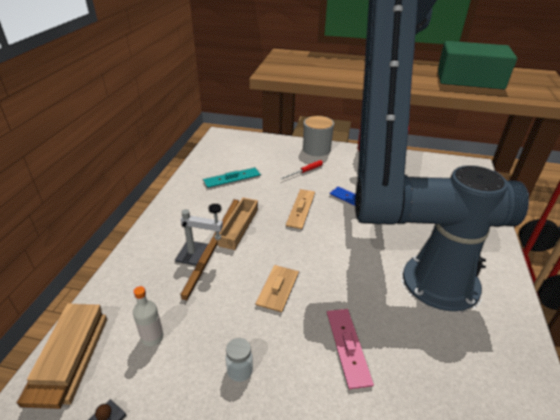

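The wooden lid with two dots is at full px (340,220), crop (546,273), and it is the long, narrow one. The wooden lid at (214,225) is wider and has no dots. The teal (378,126), blue (375,275) and pink (168,295) ones are look-alikes. I'll go and hover over the dotted wooden lid, and the wrist close-up there will confirm it before I grasp.

Call:
{"fn": "arm_command", "kwargs": {
  "translation": [
    [-0.4,0,-0.3],
    [-0.7,0,-0.5],
    [-1,0,-0.755],
    [-1,0,-0.755],
    [-1,0,-0.755]
  ],
  "rotation": [
    [0,-0.14,0],
    [0,-0.28,0],
    [0,-0.42,0],
    [0,-0.56,0],
    [0,-0.7,0]
  ],
  "grip": [-1,-1,-1,-1,-1]
}}

```text
time_s: 1.7
position: [0.2719, -0.5005, 0.2448]
tcp_rot: [[-0.457, 0.0, 0.889], [-0.889, 0.0, -0.457], [-0.0, -1.0, 0.0]]
force: [-0.6, 0.7, -0.4]
opening: 1.0
```

Call:
{"fn": "arm_command", "kwargs": {
  "translation": [
    [-0.4,0,0.04],
    [-0.8,0,0.087],
    [-1,0,0.087],
    [-1,0,0.087]
  ],
  "rotation": [
    [0,-0.14,0],
    [0,-0.28,0],
    [0,-0.42,0],
    [0,-0.462,0]
  ],
  "grip": [-1,-1,-1,-1]
}}

```text
time_s: 2.1
position: [0.3154, -0.4314, 0.2446]
tcp_rot: [[0.007, -0.0, 1.0], [-1.0, 0.002, 0.007], [-0.002, -1.0, -0.0]]
force: [0.1, 0.4, 0.0]
opening: 1.002
```

Call:
{"fn": "arm_command", "kwargs": {
  "translation": [
    [-0.45,0,0.28],
    [-0.875,0,0.56],
    [-0.875,0,0.56]
  ],
  "rotation": [
    [0,0,0],
    [0,0,0],
    [0,0,0]
  ],
  "grip": [-1,-1,-1]
}}

```text
time_s: 2.4
position: [0.3605, -0.3595, 0.2444]
tcp_rot: [[0.005, -0.0, 1.0], [-1.0, 0.003, 0.005], [-0.003, -1.0, -0.0]]
force: [0.0, 0.4, 0.4]
opening: 0.998
```

Call:
{"fn": "arm_command", "kwargs": {
  "translation": [
    [-0.45,0,0.28],
    [-0.875,0,0.56],
    [-0.875,0,0.56]
  ],
  "rotation": [
    [0,0,0],
    [0,0,0],
    [0,0,0]
  ],
  "grip": [-1,-1,-1]
}}

```text
time_s: 2.7
position: [0.4052, -0.2905, 0.2446]
tcp_rot: [[0.005, 0.0, 1.0], [-1.0, 0.002, 0.005], [-0.002, -1.0, 0.0]]
force: [-0.4, -1.1, -0.7]
opening: 0.999
```

Call:
{"fn": "arm_command", "kwargs": {
  "translation": [
    [-0.45,0,0.28],
    [-0.875,0,0.56],
    [-0.875,0,0.56]
  ],
  "rotation": [
    [0,0,0],
    [0,0,0],
    [0,0,0]
  ],
  "grip": [-1,-1,-1]
}}

```text
time_s: 3.0
position: [0.4501, -0.2215, 0.2447]
tcp_rot: [[0.005, 0.001, 1.0], [-1.0, 0.001, 0.005], [-0.001, -1.0, 0.001]]
force: [0.2, -0.7, -0.1]
opening: 1.002
```

```bash
python3 - <<'E'
from h import *
s=bot.read_state(); print(s["time_s"],s["position"],s["tcp_rot"].round(4),s["force"],s["joint_positions"].round(1))
a=cap("wrist"); cv2.imwrite("pics/w1.png",a["image"]); print("cam",(-a["R"].T@a["t"]).round(3))
for th in ["lid"]:
    for r in models.spot_point("wrist",th)[:3]:
        uv=np.array(r["point"])*[560,420]; print(th,round(r["conf"],2),uv.round(),ray(a,uv,0).round(4))
np.savez("w1.npz",R=a["R"],t=a["t"],K=a["K"])
b=cap("top"); cv2.imwrite("pics/top1.png",b["image"])
E
```

```text
3.0 [ 0.45005858 -0.2215101   0.24468417] [[ 5.1e-03  7.0e-04  1.0e+00]
 [-1.0e+00  8.0e-04  5.1e-03]
 [-8.0e-04 -1.0e+00  7.0e-04]] [ 0.22939716 -0.66117433 -0.14787951] [-39.   20.7  99.5   0.1  59.7 -39.4]
cam [ 0.449 -0.146  0.385]
lid 0.82 [273. 184.] [ 0.4399 -0.2255  0.    ]
lid 0.67 [124. 250.] [ 0.2531 -0.3116  0.    ]
```

View pics/w1.png

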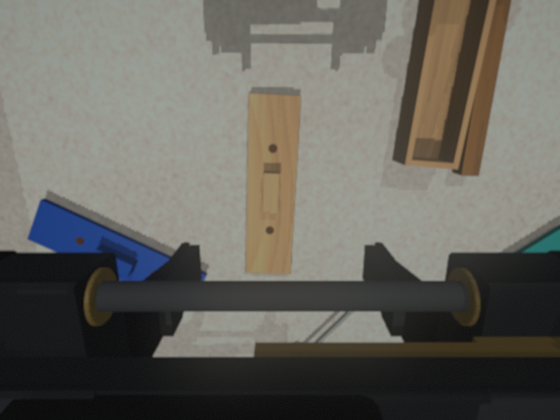

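The wrist view shows the wooden lid with its dots at px (273,148) and (269,230) and its handle at (271,195). The blue look-alike is off at (110,245), and the right end of the box is at (432,165). Now I'll measure the lid.

```bash
python3 - <<'E'
from h import *
z=np.load("w1.npz"); c={k:z[k] for k in z}
im=cv2.imread("pics/w1.png"); hsv=cv2.cvtColor(im,cv2.COLOR_BGR2HSV)
g=cv2.cvtColor(im,cv2.COLOR_BGR2GRAY)
for (u,v) in [(273,148),(269,230)]:
    p=255-g[v-9:v+10,u-9:u+10].astype(float); p=np.clip(p-np.percentile(p,75),0,None)
    yy,xx=np.mgrid[v-9:v+10,u-9:u+10]; uv=((p*xx).sum()/p.sum(),(p*yy).sum()/p.sum())
    print("dot",np.round(uv,1),ray(c,uv,.014).round(4))
m=((hsv[...,1]>75)&(hsv[...,0]>8)&(hsv[...,0]<25)&(g>90)).astype(np.uint8); m[:,:230]=0;m[:,320:]=0;m[280:]=0
m=cv2.morphologyEx(m,cv2.MORPH_OPEN,np.ones((3,3)))
cs,_=cv2.findContours(m,0,1); q=max(cs,key=cv2.contourArea); 
P=np.array([ray(c,p[0],.014)[:2] for p in q]).astype(np.float32)*1000
r=cv2.minAreaRect(P); print("plate",r)
# model projection check
for P in [(0.432,-.2255,.03)]: print(proj(c,P))
for uv in [(264,172),(281,172),(263,218),(279,218)]: print("handle",ray(c,uv,.03).round(4))
for uv in [(406,164),(459,168),(395,160)]: print("boxend",ray(c,uv,.042).round(4))
E
```

```text
dot [272.5 148. ] [ 0.4399 -0.182   0.014 ]
dot [269.5 229.8] [ 0.4361 -0.2781  0.014 ]
plate ((437.884765625, -229.70947265625), (208.75613403320312, 54.51158905029297), 87.62523651123047)
[265.03553087 189.42991772]
handle [ 0.431  -0.2062  0.03  ]
handle [ 0.4495 -0.2061  0.03  ]
handle [ 0.4294 -0.2584  0.03  ]
handle [ 0.4475 -0.2583  0.03  ]
boxend [ 0.5794 -0.195   0.042 ]
boxend [ 0.6352 -0.1989  0.042 ]
boxend [ 0.5676 -0.1909  0.042 ]
```

Call:
{"fn": "arm_command", "kwargs": {
  "translation": [
    [0.106,0.4,-0.15],
    [0.106,0.9,-0.15],
    [0.106,1,-0.15]
  ],
  "rotation": [
    [0,0.043,0],
    [0,0.043,0],
    [0,0.043,0]
  ],
  "grip": [-1,-1,-1]
}}

```text
time_s: 3.45
position: [0.4339, -0.2326, 0.1616]
tcp_rot: [[-0.047, -0.006, 0.999], [-0.999, 0.004, -0.047], [-0.004, -1.0, -0.006]]
force: [-0.3, 0.3, -0.1]
opening: 1.003
```

Call:
{"fn": "arm_command", "kwargs": {
  "translation": [
    [0,0.5,0],
    [0,0.9,0],
    [0,1,0],
    [0,1,0]
  ],
  "rotation": [
    [0,0,0],
    [0,0,0],
    [0,0,0],
    [0,0,0]
  ],
  "grip": [-1,-1,-1,-1]
}}

```text
time_s: 3.85
position: [0.4364, -0.233, 0.0842]
tcp_rot: [[-0.045, -0.001, 0.999], [-0.999, 0.001, -0.045], [-0.001, -1.0, -0.001]]
force: [0.7, -0.1, 0.4]
opening: 0.996
```

```bash
python3 - <<'E'
from h import *
s=bot.read_state(); print(s["time_s"],s["position"].round(4),s["tcp_rot"].round(4),s["force"].round(1))
E
```

```text
3.85 [ 0.4364 -0.233   0.0842] [[-4.52e-02 -1.30e-03  9.99e-01]
 [-9.99e-01  1.00e-03 -4.52e-02]
 [-9.00e-04 -1.00e+00 -1.30e-03]] [ 0.7 -0.1  0.4]
```

Call:
{"fn": "arm_command", "kwargs": {
  "translation": [
    [-0.035,0.3,0.02],
    [-0.035,0.5,0.02],
    [-0.035,0.56,0.02],
    [-0.035,0.56,0.02]
  ],
  "rotation": [
    [0,-0.005,0],
    [0,-0.005,0],
    [0,-0.005,0],
    [0,-0.005,0]
  ],
  "grip": [-1,-1,-1,-1]
}}

```text
time_s: 4.25
position: [0.4391, -0.2304, 0.0407]
tcp_rot: [[-0.039, 0.001, 0.999], [-0.999, -0.001, -0.039], [0.001, -1.0, 0.001]]
force: [-0.2, -0.1, 0.3]
opening: 1.0
```

Call:
{"fn": "arm_command", "kwargs": {
  "translation": [
    [0,0,0],
    [0,0,0],
    [0,0,0],
    [0,0,0],
    [0,0,0]
  ],
  "rotation": [
    [0,0,0],
    [0,0,0],
    [0,0,0],
    [0,0,0],
    [0,0,0]
  ],
  "grip": [0,1,1,1,1]
}}

```text
time_s: 4.75
position: [0.4385, -0.2297, 0.04]
tcp_rot: [[-0.039, 0.0, 0.999], [-0.999, -0.0, -0.039], [0.0, -1.0, 0.0]]
force: [-0.8, -0.5, -0.8]
opening: 0.636
```

Call:
{"fn": "arm_command", "kwargs": {
  "translation": [
    [0,0,0],
    [0,0,0]
  ],
  "rotation": [
    [0,0,0],
    [0,0,0]
  ],
  "grip": [1,1]
}}

```text
time_s: 4.95
position: [0.4384, -0.2296, 0.0397]
tcp_rot: [[-0.039, -0.0, 0.999], [-0.999, 0.0, -0.039], [-0.0, -1.0, -0.0]]
force: [-0.4, -0.1, 0.3]
opening: 0.445
```

Call:
{"fn": "arm_command", "kwargs": {
  "translation": [
    [0,0,0],
    [0,0,0],
    [0,0,0],
    [0,0,0],
    [0,0,0]
  ],
  "rotation": [
    [0,0,0],
    [0,0,0],
    [0,0,0],
    [0,0,0],
    [0,0,0]
  ],
  "grip": [1,1,1,1,1]
}}

```text
time_s: 5.45
position: [0.4384, -0.2296, 0.0397]
tcp_rot: [[-0.039, -0.0, 0.999], [-0.999, 0.0, -0.039], [-0.0, -1.0, -0.0]]
force: [0.4, -0.1, 0.0]
opening: 0.2
```

Call:
{"fn": "arm_command", "kwargs": {
  "translation": [
    [0,-0.1,0],
    [0,-0.3,0],
    [0,-0.6,0],
    [0,-1,0],
    [0,-1,0]
  ],
  "rotation": [
    [0,0,0],
    [0,0,0],
    [0,0,0],
    [0,0,0],
    [0,0,0]
  ],
  "grip": [1,1,1,1,1]
}}

```text
time_s: 5.95
position: [0.4403, -0.2311, 0.1233]
tcp_rot: [[-0.039, 0.006, 0.999], [-0.999, -0.005, -0.039], [0.005, -1.0, 0.006]]
force: [0.5, -0.7, -0.9]
opening: 0.202
```

Call:
{"fn": "arm_command", "kwargs": {
  "translation": [
    [-0.25,-0.3,0.1],
    [-0.5,-0.6,0.2],
    [-0.8,-1,0.4],
    [-1,-1,0.4],
    [-1,-1,0.4]
  ],
  "rotation": [
    [0,0,0],
    [0,0,0],
    [0,0,0],
    [0,0,0],
    [0,0,0]
  ],
  "grip": [1,1,1,1,1]
}}

```text
time_s: 6.45
position: [0.4726, -0.1487, 0.1995]
tcp_rot: [[-0.036, -0.001, 0.999], [-0.999, 0.001, -0.036], [-0.001, -1.0, -0.002]]
force: [-1.4, 0.6, -1.6]
opening: 0.203
```

```bash
python3 - <<'E'
from h import *
s=bot.read_state(); print(s["time_s"],s["position"].round(4),s["tcp_rot"].round(4),s["force"].round(1),s["opening"])
a=cap("wrist"); cv2.imwrite("pics/w2.png",a["image"]); np.savez("w2.npz",R=a["R"],t=a["t"],K=a["K"])
for th,z in [("box",0),("box_left",.05),("box_right",.05),("foot",.084),("thumb_pad",.192),("gauge",0)]:
    for r in models.spot_point("wrist",th)[:2]:
        uv=np.array(r["point"])*[560,420]; print(th,round(r["conf"],2),uv.round(),ray(a,uv,z).round(4))
E
```

```text
6.45 [ 0.4726 -0.1487  0.1995] [[-0.0359 -0.0015  0.9994]
 [-0.9994  0.001  -0.0359]
 [-0.001  -1.     -0.0015]] [-1.4  0.6 -1.6] 0.20300909740352568
box 0.6 [420. 132.] [ 0.613 -0.095  0.   ]
box_left 0.68 [455.  74.] [ 0.6175 -0.0469  0.05  ]
box_right 0.89 [436. 187.] [ 0.6111 -0.1403  0.05  ]
```

View pics/w2.png

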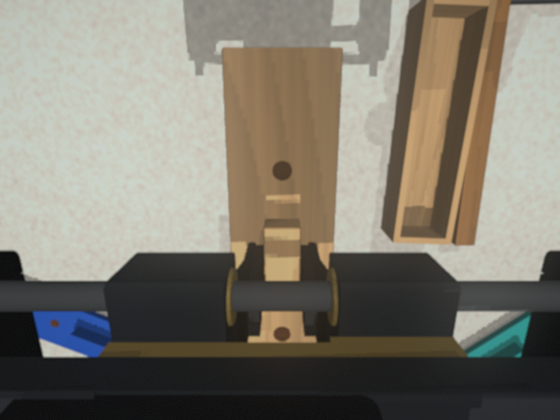

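```bash
python3 -c "
import cv2
a=cv2.imread('pics/w2.png')
t=cv2.resize(a[0:100,400:520],None,fx=5,fy=5,interpolation=cv2.INTER_CUBIC)[:290]
b=cv2.resize(a[195:255,370:490],None,fx=5,fy=5,interpolation=cv2.INTER_CUBIC)
cv2.imwrite('pics/w2c.png',cv2.vconcat([t,b]))"
```

```text
(no output)
```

View pics/w2c.png

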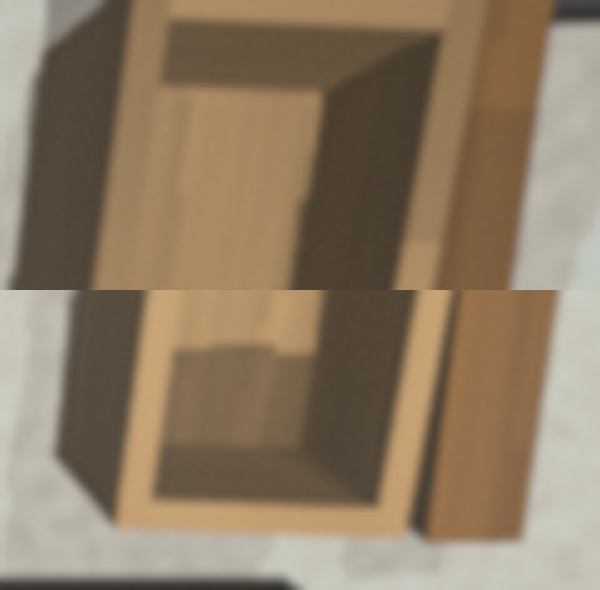

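```bash
python3 - <<'E'
from h import *
z=np.load("w2.npz"); c={k:z[k] for k in z}
q=[ray(c,np.array(u)-.4,.042)[:2] for u in [(400.4,236.6),(445.6,238.2),(488,7),(433.6,3.6)]]
print(np.round(q,4)); m=np.mean(q,0)
for i in range(4): print(np.linalg.norm(q[i]-q[(i+1)%4]).round(4),end=" ")
d=(q[2]+q[3]-q[0]-q[1]); print("centre",m.round(4),"yaw",np.degrees(np.arctan2(-d[0],d[1])).round(2))
for u in [(393.2,241.6),(452,244)]: print("outer",ray(c,np.array(u)-.4,.042).round(4))
for u in [(456.4,244.6),(474.6,244.6)]: print("fence end",ray(c,np.array(u)-.4,.022).round(4))
R=bot.read_state()["tcp_rot"];print("tool yaw",np.degrees(np.arctan2(R[1,2],R[0,2])))
# lid dots at current grasp height
p=bot.read_state()["position"];zt=p[2]-.039+.014
for u in [(282,170),(282,333)]: print("liddot",(ray(c,u,zt)-p).round(4))
E
```

```text
[[ 0.5846 -0.1897]
 [ 0.6281 -0.1929]
 [ 0.6422  0.0034]
 [ 0.5986  0.0074]]
0.0436 0.1968 0.0437 0.1976 centre [ 0.6134 -0.093 ] yaw -4.07
outer [ 0.578  -0.1946  0.042 ]
outer [ 0.6349 -0.1991  0.042 ]
fence end [ 0.6502 -0.2084  0.022 ]
fence end [ 0.669 -0.209  0.022]
tool yaw -2.310524409590233
liddot [ 0.0014  0.0512 -0.025 ]
liddot [-0.002  -0.0449 -0.025 ]
```

```bash
python3 - <<'E'
from h import *
a=cap("wrist"); cv2.imwrite("pics/w3.png",a["image"]); p=bot.read_state()["position"]; print(p.round(4))
z=np.load("w2.npz")
for n,c,im in [("w2",{k:z[k] for k in z},cv2.imread("pics/w2.png")),("w3",a,a["image"])]:
    g=cv2.cvtColor(im,cv2.COLOR_BGR2GRAY).astype(float); o=-c["R"].T@c["t"]
    pp=o-np.array(a["hand_eye"])[[2,0,1],3]*0
    u,v=282,170; w=g[v-14:v+15,u-14:u+15]; m=w<(w.min()+np.median(w))/2; yy,xx=np.nonzero(m); uv=(xx.mean()+u-14,yy.mean()+v-14)
    zt=(.1995 if n=="w2" else p[2])-.0257
    col=g[30:70,250:315].mean(1); r=30+np.argmax(np.abs(np.diff(col)))+.5
    r2=g[200:230].mean(0)
    print(n,np.round(uv,1),ray(c,uv,zt).round(4),"end row",r,ray(c,(282,r),zt).round(4), g[315:345,282].astype(int))
E
```

```text
[ 0.4731 -0.1516  0.199 ]
w2 [281.8 170.1] [ 0.4743 -0.1005  0.1738] end row 46.5 [ 0.4764 -0.0435  0.1738] [154 152 152 153 152 154 153 153 155 154 150 127  89  67  67  69  68  69
  69  70  69  68  66  65  64  78  99 105  88  74]
w3 [281.8 170.1] [ 0.4748 -0.1034  0.1733] end row 46.5 [ 0.4771 -0.0464  0.1733] [153 153 153 153 153 153 152 153 153 155 149 128  90  67  67  67  69  68
  69  69  69  68  67  65  65  77  98 105  87  76]
```

Call:
{"fn": "arm_command", "kwargs": {
  "translation": [
    [-0.1,0,0.22],
    [-0.2,0,0.44],
    [-0.3,0,0.66],
    [-0.4,0,0.862]
  ],
  "rotation": [
    [0,0,0],
    [0,0,0],
    [0,0,0],
    [0,0,0]
  ],
  "grip": [1,1,1,1]
}}

```text
time_s: 7.25
position: [0.5443, -0.1219, 0.1994]
tcp_rot: [[-0.04, -0.0, 0.999], [-0.999, 0.0, -0.04], [-0.0, -1.0, -0.0]]
force: [0.4, -0.3, -1.1]
opening: 0.203
```

Call:
{"fn": "arm_command", "kwargs": {
  "translation": [
    [-0.1,0,0.22],
    [-0.2,0,0.44],
    [-0.3,0,0.66],
    [-0.4,0,0.862],
    [-0.4,0,0.862]
  ],
  "rotation": [
    [0,0.01,0],
    [0,0.02,0],
    [0,0.029,0],
    [0,0.029,0],
    [0,0.029,0]
  ],
  "grip": [1,1,1,1,1]
}}

```text
time_s: 7.75
position: [0.6157, -0.0922, 0.1993]
tcp_rot: [[-0.068, 0.002, 0.998], [-0.998, -0.0, -0.068], [0.0, -1.0, 0.002]]
force: [-0.0, -0.6, -1.9]
opening: 0.203
```

Call:
{"fn": "arm_command", "kwargs": {
  "translation": [
    [0,0.3,0],
    [0,0.6,0],
    [0,0.9,0],
    [0,1,0],
    [0,1,0]
  ],
  "rotation": [
    [0,0,0],
    [0,0,0],
    [0,0,0],
    [0,0,0],
    [0,0,0]
  ],
  "grip": [1,1,1,1,1]
}}

```text
time_s: 8.25
position: [0.6122, -0.0926, 0.1183]
tcp_rot: [[-0.07, -0.004, 0.998], [-0.998, 0.001, -0.07], [-0.001, -1.0, -0.004]]
force: [-0.1, -0.6, -1.5]
opening: 0.205
```

Call:
{"fn": "arm_command", "kwargs": {
  "translation": [
    [0,0,0],
    [0,0,0],
    [0,0,0]
  ],
  "rotation": [
    [0,0,0],
    [0,0,0],
    [0,0,0]
  ],
  "grip": [1,1,1]
}}

```text
time_s: 8.55
position: [0.6146, -0.0927, 0.121]
tcp_rot: [[-0.069, 0.002, 0.998], [-0.998, -0.001, -0.069], [0.001, -1.0, 0.002]]
force: [0.1, 0.5, -1.5]
opening: 0.2
```

```bash
python3 - <<'E'
from h import *
c=cap("wrist"); cv2.imwrite("pics/w4.png",c["image"])
s=bot.read_state(); print(s["time_s"],s["position"].round(4),s["tcp_rot"].round(4),s["force"].round(1))
c=cap("side"); cv2.imwrite("pics/s4.png",c["image"])
for th,z in [("foot",.084),("thumb_pad",.192)]:
    for n in ["side"]:
        for r in models.spot_point(n,th)[:1]: print(th,r["conf"],ray(c,np.array(r["point"])*[560,420],z).round(4))
a=cv2.imread("pics/w4.png"); b=cv2.resize(c["image"][150:290,140:330],(570,420))
cv2.imwrite("pics/m4.png",cv2.resize(cv2.hconcat([a,b]),(800,297)))
E
```

```text
8.6 [ 0.6144 -0.0926  0.1209] [[-6.920e-02  2.000e-03  9.976e-01]
 [-9.976e-01 -7.000e-04 -6.920e-02]
 [ 5.000e-04 -1.000e+00  2.000e-03]] [-0.7  0.6 -0.4]
foot 0.44 [0.6221 0.0622 0.084 ]
thumb_pad 0.76 [0.632  0.0742 0.192 ]
```

View pics/m4.png

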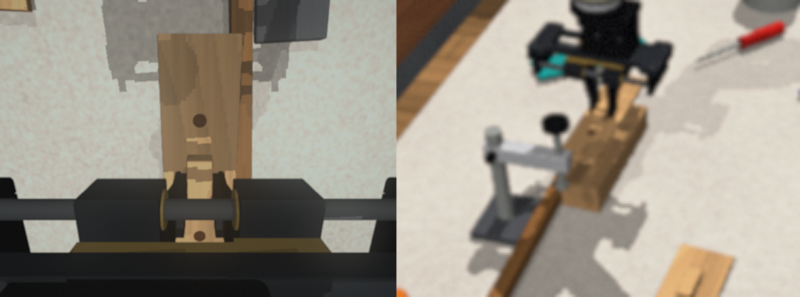

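The left half (wrist view) shows the lid over the box. The right half (side view) shows the lid hanging level above it, well clear of the gauge. Lowering it now.

Call:
{"fn": "arm_command", "kwargs": {
  "translation": [
    [0,0.12,0],
    [0,0.24,0],
    [0,0.36,0],
    [0,0.45,0],
    [0,0.48,0]
  ],
  "rotation": [
    [0,0,0],
    [0,0,0],
    [0,0,0],
    [0,0,0],
    [0,0,0]
  ],
  "grip": [1,1,1,1,1]
}}

```text
time_s: 9.25
position: [0.613, -0.0921, 0.0797]
tcp_rot: [[-0.069, -0.003, 0.998], [-0.998, 0.001, -0.069], [-0.001, -1.0, -0.003]]
force: [-0.6, -0.4, -1.4]
opening: 0.201
```

Call:
{"fn": "arm_command", "kwargs": {
  "translation": [
    [0,0,0],
    [0,0,0],
    [0,0,0],
    [0,0,0],
    [0,0,0]
  ],
  "rotation": [
    [0,0,0],
    [0,0,0],
    [0,0,0],
    [0,0,0],
    [0,0,0]
  ],
  "grip": [1,1,1,1,1]
}}

```text
time_s: 9.75
position: [0.6141, -0.0924, 0.0817]
tcp_rot: [[-0.069, 0.001, 0.998], [-0.998, -0.0, -0.069], [0.0, -1.0, 0.001]]
force: [0.3, -0.2, -1.2]
opening: 0.202
```

Call:
{"fn": "arm_command", "kwargs": {
  "translation": [
    [0,0.015,0],
    [0,0.03,0],
    [0,0.03,0],
    [0,0.03,0]
  ],
  "rotation": [
    [0,0,0],
    [0,0,0],
    [0,0,0],
    [0,0,0]
  ],
  "grip": [1,1,1,1]
}}

```text
time_s: 10.15
position: [0.6138, -0.0924, 0.0788]
tcp_rot: [[-0.069, -0.0, 0.998], [-0.998, 0.0, -0.069], [-0.0, -1.0, -0.0]]
force: [-0.1, 0.4, -0.8]
opening: 0.202
```

Call:
{"fn": "arm_command", "kwargs": {
  "translation": [
    [0,0.015,0],
    [0,0.03,0],
    [0,0.03,0],
    [0,0.03,0]
  ],
  "rotation": [
    [0,0,0],
    [0,0,0],
    [0,0,0],
    [0,0,0]
  ],
  "grip": [1,1,1,1]
}}

```text
time_s: 10.55
position: [0.6138, -0.0924, 0.0765]
tcp_rot: [[-0.069, -0.0, 0.998], [-0.998, 0.0, -0.069], [-0.0, -1.0, -0.0]]
force: [-0.2, 0.2, -1.2]
opening: 0.205
```

The plug has gone in with no resistance. I'll lower it the last bit and release.

Call:
{"fn": "arm_command", "kwargs": {
  "translation": [
    [0,0.008,0],
    [0,0.008,0],
    [0,0.008,0],
    [0,0.008,0],
    [0,0.008,0]
  ],
  "rotation": [
    [0,0,0],
    [0,0,0],
    [0,0,0],
    [0,0,0],
    [0,0,0]
  ],
  "grip": [1,1,0.3,0.0,0.0]
}}

```text
time_s: 11.05
position: [0.6141, -0.0924, 0.0762]
tcp_rot: [[-0.069, 0.001, 0.998], [-0.998, -0.0, -0.069], [0.0, -1.0, 0.001]]
force: [-0.1, 0.6, 0.4]
opening: 0.388
```

Call:
{"fn": "arm_command", "kwargs": {
  "translation": [
    [0,0,0],
    [0,0,0],
    [0,-0.2,0],
    [0,-0.6,0],
    [0,-1,0]
  ],
  "rotation": [
    [0,0,0],
    [0,0,0],
    [0,0,0],
    [0,0,0],
    [0,0,0]
  ],
  "grip": [0,0,0,0,0]
}}

```text
time_s: 11.55
position: [0.6133, -0.0922, 0.1561]
tcp_rot: [[-0.069, -0.002, 0.998], [-0.998, 0.001, -0.069], [-0.001, -1.0, -0.002]]
force: [0.3, -0.3, -0.1]
opening: 0.5
```

Call:
{"fn": "arm_command", "kwargs": {
  "translation": [
    [0.3,-0.5,0],
    [0.6,-1,0],
    [1,-1,0],
    [1,-1,0]
  ],
  "rotation": [
    [0,0,0],
    [0,0,0],
    [0,0,0],
    [0,0,0]
  ],
  "grip": [1,1,1,1]
}}

```text
time_s: 11.95
position: [0.6092, -0.1764, 0.2381]
tcp_rot: [[-0.073, 0.005, 0.997], [-0.997, -0.004, -0.073], [0.004, -1.0, 0.005]]
force: [-0.4, 0.2, 0.1]
opening: 0.222
```

Call:
{"fn": "arm_command", "kwargs": {
  "translation": [
    [0.2,0,0],
    [0.5,0,0],
    [0.5,0,0],
    [0.5,0,0],
    [0.5,0,0]
  ],
  "rotation": [
    [0,-0.033,0],
    [0,-0.068,0],
    [0,-0.068,0],
    [0,-0.068,0],
    [0,-0.068,0]
  ],
  "grip": [1,1,1,1,1]
}}

```text
time_s: 12.45
position: [0.6052, -0.2107, 0.2354]
tcp_rot: [[0.002, -0.001, 1.0], [-1.0, 0.001, 0.002], [-0.001, -1.0, -0.001]]
force: [-0.1, -0.6, 1.1]
opening: 0.004
```

```bash
python3 - <<'E'
from h import *
s=bot.read_state(); print(s["time_s"],s["position"].round(4),s["tcp_rot"].round(4),s["force"].round(1),s["opening"])
c=cap("wrist"); cv2.imwrite("pics/w5.png",c["image"]); np.savez("w5.npz",R=c["R"],t=c["t"],K=c["K"])
for th,z in [("box_left",.05),("box_right",.05),("lid",.036),("box",0),("foot",.084),("thumb_pad",.192)]:
    for r in models.spot_point("wrist",th)[:2]:
        uv=np.array(r["point"])*[560,420]; print(th,round(r["conf"],2),uv.round(),ray(c,uv,z).round(4))
E
```

```text
12.45 [ 0.6052 -0.2107  0.2354] [[ 0.0022 -0.0012  1.    ]
 [-1.      0.0014  0.0022]
 [-0.0014 -1.     -0.0012]] [-0.1 -0.6  1.1] 0.0038982959070834235
lid 0.77 [295.  65.] [ 0.6169 -0.0901  0.036 ]
```

View pics/w5.png

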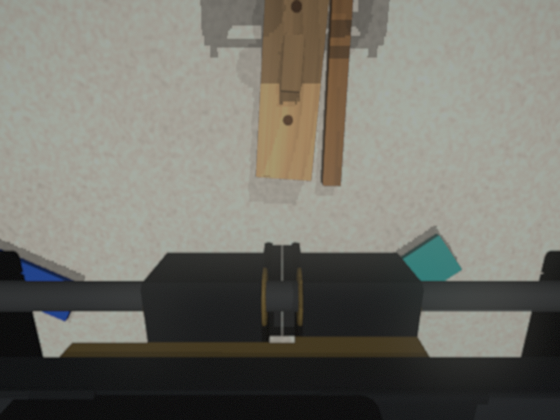

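```bash
python3 - <<'E'
from h import *
z=np.load("w5.npz"); c={k:z[k] for k in z}
im=cv2.imread("pics/w5.png").astype(float); g=im.mean(2)
def dot(u,v,h=7):
    w=g[max(v-h,0):v+h+1,u-h:u+h+1]; m=w<(w.min()+np.median(w))/2; yy,xx=np.nonzero(m); return xx.mean()+u-h,yy.mean()+max(v-h,0)
d=[ray(c,dot(*p),.05) for p in [(296,7),(288,120)]]; print("dots",np.round(d,4)," dist",np.linalg.norm(d[0]-d[1]))
e=d[0]-d[1]; print("lid centre",((d[0]+d[1])/2).round(4),"yaw",np.degrees(np.arctan2(-e[0],e[1])))
for u in [(257,177),(311,181)]: print("plate corner",ray(c,u,.05).round(4))
# fence right edge & left edge, saturation based
hsv=cv2.cvtColor(im.astype(np.uint8),cv2.COLOR_BGR2HSV)
for zz in (.022,):
  F=[];B=[]
  for v in range(100,180,4):
    s=cv2.GaussianBlur(hsv[:,:,1],(3,3),0)[v].astype(int); xs=[x for x in range(312,365) if s[x]>110]
    xs=[x for x in xs if x>315]; F.append(ray(c,(xs[0]-.5,v),zz)[:2]); B.append(ray(c,(xs[-1]+.5,v),zz)[:2])
  F=np.array(F);B=np.array(B); 
  for n,A in(("front",F),("back",B)):
    k=np.polyfit(A[:,1],A[:,0],1); print(n,"yaw",np.degrees(np.arctan(-k[0])),"x at y=-.2,.06",np.polyval(k,[-.2,.06]).round(4))
for v in range(178,192,2): print(v,hsv[v,325:340:4,1],ray(c,(332,v),.022)[1].round(4))
E
```

```text
dots [[ 0.6172 -0.0442  0.05  ]
 [ 0.6105 -0.1401  0.05  ]]  dist 0.09608424133272407
lid centre [ 0.6139 -0.0921  0.05  ] yaw -4.016178907472378
plate corner [ 0.5804 -0.1953  0.05  ]
plate corner [ 0.6344 -0.1992  0.05  ]
front yaw -0.15380845340486787 x at y=-.2,.06 [0.6503 0.651 ]
back yaw -3.9682120232290634 x at y=-.2,.06 [0.6641 0.6822]
178 [117 116 112 104] -0.2014
180 [115 114 112 104] -0.2036
182 [115 114 111 103] -0.2058
184 [110 107 105  97] -0.208
186 [41 39 42 34] -0.2102
188 [23 23 22 17] -0.2124
190 [23 22 23 20] -0.2147
```

```bash
python3 - <<'E'
from h import *
c=cap("top"); im=cv2.imread("pics/top0.png"); hsv=cv2.cvtColor(im,cv2.COLOR_BGR2HSV)
sub=cv2.resize(c["image"][115:190,165:345],None,fx=4.4,fy=4.4,interpolation=cv2.INTER_CUBIC); cv2.imwrite("pics/top5.png",sub)
print("rect")
for r in [proj(c,(.65,-.2085,.022)),proj(c,(.65,.2315,.022))]: print(r.round(1))
for u in [(182,142),(182,150),(331,142),(331,150)]: print(u,ray(c,u,.022).round(4))
w=cv2.imread("pics/w5.png"); h=cv2.cvtColor(w,cv2.COLOR_BGR2HSV)
for v in (5,30,60,90,120,150,175): print(v,[int(x) for x in w[v,312:362:2,0]])
E
```

```text
rect
[330.9 148.7]
[181.1 150.8]
(182, 142) [0.6761 0.2287 0.022 ]
(182, 150) [0.6524 0.2288 0.022 ]
(331, 142) [ 0.6702 -0.2094  0.022 ]
(331, 150) [ 0.6462 -0.2087  0.022 ]
5 [61, 61, 61, 62, 65, 64, 64, 63, 76, 42, 43, 49, 49, 48, 46, 49, 51, 51, 51, 50, 85, 137, 137, 108, 91]
30 [64, 64, 64, 62, 65, 66, 66, 113, 90, 37, 44, 44, 43, 44, 44, 45, 46, 47, 43, 67, 128, 137, 136, 112, 94]
60 [67, 66, 66, 63, 65, 84, 135, 100, 43, 59, 60, 59, 58, 59, 59, 61, 59, 60, 80, 143, 154, 154, 151, 151, 150]
90 [95, 92, 89, 91, 115, 137, 118, 52, 59, 64, 62, 61, 62, 61, 62, 63, 63, 83, 145, 153, 152, 153, 153, 156, 158]
120 [93, 94, 103, 141, 142, 131, 64, 58, 66, 65, 66, 65, 65, 65, 66, 65, 83, 143, 151, 150, 153, 158, 159, 157, 156]
150 [98, 124, 156, 144, 132, 79, 55, 68, 67, 68, 67, 68, 67, 66, 66, 83, 145, 157, 152, 152, 155, 153, 153, 153, 155]
175 [139, 156, 144, 142, 108, 57, 70, 71, 71, 71, 69, 70, 68, 66, 77, 144, 162, 161, 158, 154, 153, 156, 156, 155, 156]
```

View pics/top5.png

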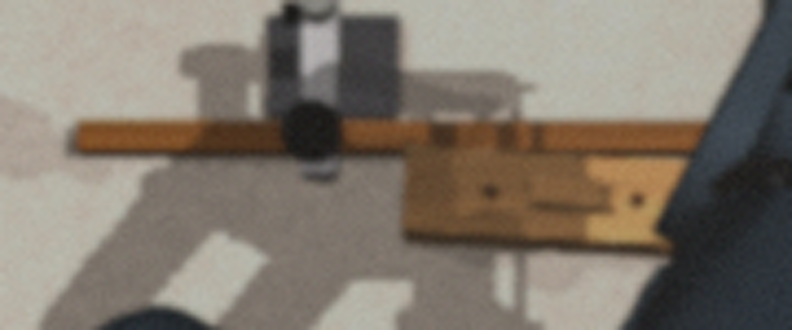

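```bash
python3 - <<'E'
from h import *
z=np.load("w5.npz"); c={k:z[k] for k in z}
for n,L in [("front",[(320.7,175),(322,150),(323.6,120),(325,90),(327.5,60)]),("back",[(341.3,175),(343,150),(345,120),(346.5,90),(348.5,60),(350.5,30),(352,5)])]:
    A=np.array([ray(c,u,.022)[:2] for u in L]); k=np.polyfit(A[:,1],A[:,0],1); print(n,np.degrees(np.arctan(-k[0])).round(2),np.polyval(k,[-.2,0,.06]).round(4))
z=np.load("w2.npz"); c={k:z[k] for k in z}
A=np.array([ray(c,u,.022)[:2] for u in [(474.2,244),(510.4,0)]]); print(A.round(4), np.degrees(np.arctan2(-(A[1]-A[0])[0],(A[1]-A[0])[1])))
z=np.load("w5.npz"); c={k:z[k] for k in z}; print(c["R"].round(4))
E
```

```text
front -1.24 [0.647  0.6514 0.6527]
back -0.56 [0.6696 0.6715 0.6721]
[[ 0.6689 -0.2088]
 [ 0.672   0.0129]] -0.7823746293178174
[[ 1.000e+00  2.500e-03 -3.000e-04]
 [ 2.500e-03 -9.615e-01  2.748e-01]
 [ 4.000e-04 -2.748e-01 -9.615e-01]]
```

Lid dots measure (0.617,-0.044) and (0.6105,-0.140), with 96.1 mm spacing at z = 50 mm, so the lid is seated. The gauge axis is at about (0.625,0.062), fence yaw -0.8°. Next I'll push the box's front face near its right end to square it against the fence.

Call:
{"fn": "arm_command", "kwargs": {
  "translation": [
    [-0.4,0,-0.4],
    [-0.75,0,-0.69],
    [-0.75,0.5,-0.69],
    [-0.75,1,-0.69]
  ],
  "rotation": [
    [0,0,0],
    [0,0,0],
    [0,0,0],
    [0,0,0]
  ],
  "grip": [1,1,1,1]
}}

```text
time_s: 13.25
position: [0.5509, -0.1517, 0.1571]
tcp_rot: [[0.003, 0.005, 1.0], [-1.0, -0.002, 0.003], [0.002, -1.0, 0.005]]
force: [0.5, -0.8, -0.9]
opening: 0.007
```

Call:
{"fn": "arm_command", "kwargs": {
  "translation": [
    [0,0.5,0],
    [0,1,0],
    [0,1,0]
  ],
  "rotation": [
    [0,0,0],
    [0,0,0],
    [0,0,0]
  ],
  "grip": [1,1,1]
}}

```text
time_s: 13.55
position: [0.5466, -0.1505, 0.0711]
tcp_rot: [[0.002, -0.01, 1.0], [-1.0, 0.005, 0.002], [-0.005, -1.0, -0.01]]
force: [-0.5, 0.4, 0.4]
opening: 0.006
```

Call:
{"fn": "arm_command", "kwargs": {
  "translation": [
    [0,0.2,0],
    [0,0.4,0],
    [0,0.5,0],
    [0,0.5,0],
    [0,0.5,0]
  ],
  "rotation": [
    [0,0,0],
    [0,0,0],
    [0,0,0],
    [0,0,0],
    [0,0,0]
  ],
  "grip": [1,1,1,1,1]
}}

```text
time_s: 14.05
position: [0.551, -0.1525, 0.0372]
tcp_rot: [[0.002, 0.002, 1.0], [-1.0, -0.001, 0.002], [0.001, -1.0, 0.002]]
force: [-0.7, -0.3, 0.2]
opening: 0.004
```

Call:
{"fn": "arm_command", "kwargs": {
  "translation": [
    [0,0,0.07],
    [0,0,0.14],
    [0,0,0.2],
    [0,0,0.24],
    [0,0,0.28]
  ],
  "rotation": [
    [0,0,0],
    [0,0,0],
    [0,0,0],
    [0,0,0],
    [0,0,0]
  ],
  "grip": [1,1,1,1,1]
}}

```text
time_s: 14.55
position: [0.5716, -0.1521, 0.036]
tcp_rot: [[0.003, -0.003, 1.0], [-1.0, 0.0, 0.003], [-0.0, -1.0, -0.003]]
force: [-5.4, -2.2, 4.1]
opening: 0.01
```

Call:
{"fn": "arm_command", "kwargs": {
  "translation": [
    [0,0,0.02],
    [0,0,0.04],
    [0,0,0.05],
    [0,0,0.05]
  ],
  "rotation": [
    [0,0,0],
    [0,0,0],
    [0,0,0],
    [0,0,0]
  ],
  "grip": [1,1,1,1]
}}

```text
time_s: 14.95
position: [0.5758, -0.1522, 0.036]
tcp_rot: [[0.002, -0.002, 1.0], [-1.0, 0.0, 0.002], [-0.0, -1.0, -0.002]]
force: [-6.0, -1.6, 5.2]
opening: 0.005
```

Call:
{"fn": "arm_command", "kwargs": {
  "translation": [
    [0,0,0.015],
    [0,0,0.03],
    [0,0,0.03]
  ],
  "rotation": [
    [0,0,0],
    [0,0,0],
    [0,0,0]
  ],
  "grip": [1,1,1]
}}

```text
time_s: 15.25
position: [0.5784, -0.1522, 0.036]
tcp_rot: [[0.002, -0.001, 1.0], [-1.0, 0.0, 0.002], [-0.0, -1.0, -0.001]]
force: [-3.9, -2.4, 4.8]
opening: 0.006
```

Call:
{"fn": "arm_command", "kwargs": {
  "translation": [
    [0,0,0.015],
    [0,0,0.03],
    [0,0,0.03]
  ],
  "rotation": [
    [0,0,0],
    [0,0,0],
    [0,0,0]
  ],
  "grip": [1,1,1]
}}

```text
time_s: 15.55
position: [0.581, -0.1521, 0.0359]
tcp_rot: [[0.002, -0.001, 1.0], [-1.0, 0.0, 0.002], [-0.0, -1.0, -0.001]]
force: [-4.7, -1.6, 5.0]
opening: 0.004
```

Call:
{"fn": "arm_command", "kwargs": {
  "translation": [
    [0,0,0.015],
    [0,0,0.03],
    [0,0,0.03]
  ],
  "rotation": [
    [0,0,0],
    [0,0,0],
    [0,0,0]
  ],
  "grip": [1,1,1]
}}

```text
time_s: 15.85
position: [0.5825, -0.152, 0.0358]
tcp_rot: [[0.002, -0.003, 1.0], [-1.0, 0.001, 0.002], [-0.001, -1.0, -0.003]]
force: [-7.1, -2.3, 5.6]
opening: 0.002
```

```bash
python3 - <<'E'
from h import *
c=cap("wrist"); s=bot.read_state(); print(s["position"].round(4),s["force"].round(1))
a=c["image"]; c=cap("side"); b=cv2.resize(c["image"][150:290,140:330],(570,420),interpolation=cv2.INTER_CUBIC)
cv2.imwrite("pics/m6.png",cv2.resize(cv2.hconcat([a,b]),(800,297)))
E
```

```text
[ 0.5825 -0.152   0.0359] [-6.  -2.   5.2]
```

View pics/m6.png

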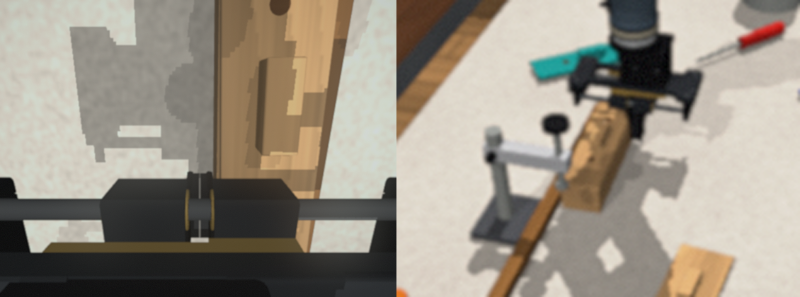

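Call:
{"fn": "arm_command", "kwargs": {
  "translation": [
    [0,0,0.03],
    [0,0,0.03],
    [0,0,-0.25],
    [0,-0.6,-0.25],
    [0,-1,-0.25]
  ],
  "rotation": [
    [0,0,0],
    [0,0,0],
    [0,0,0],
    [0,0,0],
    [0,0,0]
  ],
  "grip": [1,1,1,1,1]
}}

```text
time_s: 16.45
position: [0.5646, -0.152, 0.1165]
tcp_rot: [[0.001, 0.002, 1.0], [-1.0, 0.001, 0.001], [-0.001, -1.0, 0.002]]
force: [1.2, -0.0, 0.7]
opening: 0.004
```

Call:
{"fn": "arm_command", "kwargs": {
  "translation": [
    [0.4,-0.2,0.3],
    [0.8,-0.2,0.74],
    [0.8,-0.2,0.74]
  ],
  "rotation": [
    [0,0,0],
    [0,0,0],
    [0,0,0]
  ],
  "grip": [1,1,1]
}}

```text
time_s: 16.75
position: [0.6304, -0.2215, 0.134]
tcp_rot: [[-0.001, 0.014, 1.0], [-1.0, -0.007, -0.0], [0.007, -1.0, 0.014]]
force: [-1.0, -0.1, 0.9]
opening: 0.008
```

Call:
{"fn": "arm_command", "kwargs": {
  "translation": [
    [0.2,0,0],
    [0.36,0,0],
    [0.36,0,0],
    [0.36,0,0],
    [0.36,0,0]
  ],
  "rotation": [
    [0,0,0.13],
    [0,0,0.26],
    [0,0,0.39],
    [0,0,0.5],
    [0,0,0.5]
  ],
  "grip": [1,1,1,1,1]
}}

```text
time_s: 17.25
position: [0.6229, -0.2476, 0.1291]
tcp_rot: [[-0.003, 0.001, 1.0], [-0.866, 0.501, -0.003], [-0.501, -0.866, -0.001]]
force: [-0.7, 0.4, -0.6]
opening: 0.005
```

```bash
python3 - <<'E'
from h import *
c=cap("wrist"); s=bot.read_state(); print(s["time_s"],s["position"].round(4),s["tcp_rot"].round(3),s["force"].round(1))
cv2.imwrite("pics/w7.png",c["image"]); c=cap("wrist"); np.savez("w7.npz",R=c["R"],t=c["t"],K=c["K"])
for th,z in [("box_left",.05),("box_right",.05),("lid",.036),("box",0)]:
    for r in models.spot_point("wrist",th)[:1]:
        uv=np.array(r["point"])*[560,420]; print(th,round(r["conf"],2),uv.round(),ray(c,uv,z).round(4))
E
```

```text
17.3 [ 0.623  -0.2459  0.1299] [[-0.001 -0.     1.   ]
 [-0.866  0.499 -0.001]
 [-0.499 -0.866 -0.001]] [-0.1  0.5 -0.4]
lid 0.87 [285.  94.] [ 0.6255 -0.0853  0.036 ]
```

View pics/w7.png

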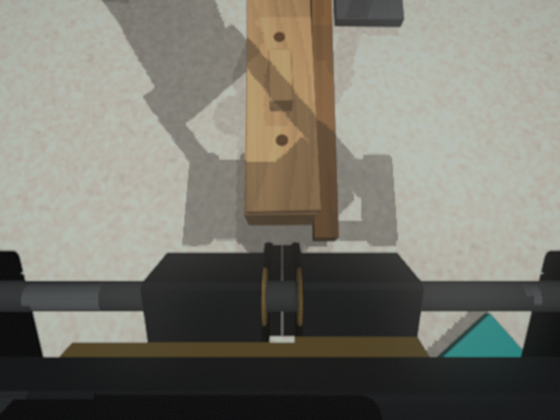

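The box now lies flush on the fence in w7, with its dots at (279,37) and (282,140).

Call:
{"fn": "arm_command", "kwargs": {
  "translation": [
    [0.15,0.26,0],
    [0.3,0.52,0],
    [0.3,0.52,0]
  ],
  "rotation": [
    [0,0,0],
    [0,0,0],
    [0,0,0]
  ],
  "grip": [1,1,1]
}}

```text
time_s: 17.85
position: [0.6217, -0.2424, 0.0816]
tcp_rot: [[0.001, -0.006, 1.0], [-0.865, 0.502, 0.004], [-0.502, -0.865, -0.005]]
force: [-0.6, 1.2, 0.6]
opening: 0.006
```

Call:
{"fn": "arm_command", "kwargs": {
  "translation": [
    [0.15,0.26,0],
    [0.3,0.52,0],
    [0.3,0.52,0],
    [0.3,0.52,0]
  ],
  "rotation": [
    [0,0,0],
    [0,0,0],
    [0,0,0],
    [0,0,0]
  ],
  "grip": [1,1,1,1]
}}

```text
time_s: 18.25
position: [0.6237, -0.2443, 0.037]
tcp_rot: [[0.002, -0.001, 1.0], [-0.866, 0.5, 0.003], [-0.5, -0.866, 0.001]]
force: [1.1, -0.1, 0.6]
opening: 0.002
```

```bash
python3 - <<'E'
from h import *
z=np.load("w7.npz"); c={k:z[k] for k in z}
d=[ray(c,p,.05) for p in [(279,37),(282,140)]]; e=d[0]-d[1]
print(np.round(d,4),np.linalg.norm(e),"c",((d[0]+d[1])/2).round(4),np.degrees(np.arctan2(-e[0],e[1])))
for u in [(246,213),(322,212)]: print(ray(c,u,.05).round(4))
print(ray(c,(325,240),.022).round(4))
s=bot.read_state(); print(s["time_s"],s["position"].round(4),s["force"].round(1))
E
```

```text
[[ 0.6207 -0.0392  0.05  ]
 [ 0.6231 -0.1352  0.05  ]] 0.09595307253151117 c [ 0.6219 -0.0872  0.05  ] 1.4839037702835973
[ 0.5963 -0.1942  0.05  ]
[ 0.6529 -0.1934  0.05  ]
[ 0.6581 -0.2102  0.022 ]
18.25 [ 0.6237 -0.2443  0.037 ] [ 1.1 -0.1  0.6]
```

Call:
{"fn": "arm_command", "kwargs": {
  "translation": [
    [-0.087,0.05,0],
    [-0.173,0.1,0],
    [-0.26,0.15,0],
    [-0.346,0.2,0],
    [-0.433,0.25,0]
  ],
  "rotation": [
    [0,0,0],
    [0,0,0],
    [0,0,0],
    [0,0,0],
    [0,0,0]
  ],
  "grip": [1,1,1,1,1]
}}

```text
time_s: 18.75
position: [0.6237, -0.2062, 0.0367]
tcp_rot: [[0.003, 0.001, 1.0], [-0.868, 0.496, 0.002], [-0.496, -0.868, 0.002]]
force: [-1.8, -6.5, 3.0]
opening: 0.001
```

Call:
{"fn": "arm_command", "kwargs": {
  "translation": [
    [-0.087,0.05,0],
    [-0.173,0.1,0],
    [-0.26,0.15,0],
    [-0.346,0.2,0],
    [-0.433,0.25,0]
  ],
  "rotation": [
    [0,0,0],
    [0,0,0],
    [0,0,0],
    [0,0,0],
    [0,0,0]
  ],
  "grip": [1,1,1,1,1]
}}

```text
time_s: 19.25
position: [0.6239, -0.1655, 0.0366]
tcp_rot: [[0.002, 0.001, 1.0], [-0.867, 0.498, 0.001], [-0.498, -0.867, 0.002]]
force: [-0.1, -5.3, 3.5]
opening: 0.002
```

```bash
python3 - <<'E'
from h import *
s=bot.read_state(); print(s["time_s"],s["position"].round(4),s["force"].round(1))
c=cap("wrist"); cv2.imwrite("pics/w8.png",c["image"]); np.savez("w8.npz",R=c["R"],t=c["t"],K=c["K"])
E
```

```text
19.25 [ 0.6239 -0.1655  0.0366] [-0.1 -5.3  3.5]
```

View pics/w8.png

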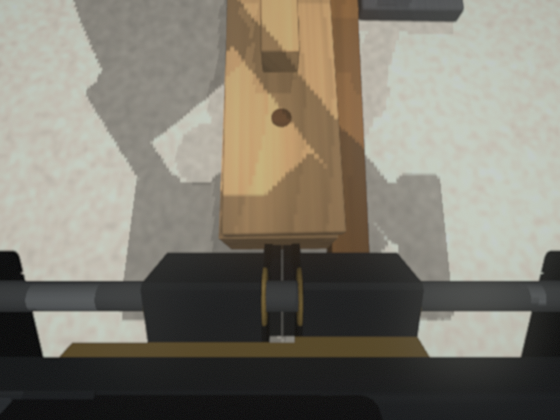

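w8: the finger is on the box's end, with the right dot at (281,117) and the plate end at row 234.

```bash
cat > dot.py <<'E'
from h import *
def dotpos(c,im,u,v,h=14):
    g=im.astype(float).mean(2); w=g[v-h:v+h+1,u-h:u+h+1]; m=(w<w.min()+25).astype(np.uint8)
    n,l,st,ce=cv2.connectedComponentsWithStats(m); i=1+np.argmax(st[1:,4]); uv=ce[i]+[u-h,v-h]; return uv,ray(c,uv,.05)
E
python3 - <<'E'
from dot import *
z=np.load("w8.npz"); c={k:z[k] for k in z}; im=cv2.imread("pics/w8.png")
uv,p=dotpos(c,im,281,117); print(uv.round(1),p.round(4)," rel TCP",(p-[.6239,-.1655,.0366]).round(4))
A=[ray(c,u,.05) for u in [(221,234),(345,233)]]; print(np.round(A,4))
E=A[1]-A[0]; print("yaw end",np.degrees(np.arctan2(E[1],E[0])))
E
```

```text
[281.4 117. ] [ 0.6235 -0.0876  0.05  ]  rel TCP [-0.0004  0.0779  0.0134]
[[ 0.5966 -0.1454  0.05  ]
 [ 0.652  -0.1449  0.05  ]]
yaw end 0.5813565080005562
```

Call:
{"fn": "arm_command", "kwargs": {
  "translation": [
    [-0.087,0.05,0],
    [-0.173,0.1,0],
    [-0.26,0.15,0],
    [-0.346,0.2,0],
    [-0.433,0.25,0]
  ],
  "rotation": [
    [0,0,0],
    [0,0,0],
    [0,0,0],
    [0,0,0],
    [0,0,0]
  ],
  "grip": [1,1,1,1,1]
}}

```text
time_s: 19.8
position: [0.6236, -0.1253, 0.0363]
tcp_rot: [[0.002, 0.001, 1.0], [-0.867, 0.499, 0.001], [-0.499, -0.867, 0.002]]
force: [0.1, -5.4, 4.1]
opening: 0.008
```

Call:
{"fn": "arm_command", "kwargs": {
  "translation": [
    [-0.08,0.046,0],
    [-0.15,0.087,0],
    [-0.15,0.087,0],
    [-0.15,0.087,0]
  ],
  "rotation": [
    [0,0,0],
    [0,0,0],
    [0,0,0],
    [0,0,0]
  ],
  "grip": [1,1,1,1]
}}

```text
time_s: 20.2
position: [0.6227, -0.1101, 0.0357]
tcp_rot: [[0.002, -0.002, 1.0], [-0.865, 0.501, 0.002], [-0.501, -0.865, -0.001]]
force: [-0.5, -2.0, 0.9]
opening: 0.004
```

```bash
python3 - <<'E'
from dot import *
s=bot.read_state(); print(s["time_s"],s["position"].round(4),s["force"].round(1))
c=cap("wrist"); cv2.imwrite("pics/w9.png",c["image"]); uv,p=dotpos(c,c["image"],281,117); print(uv.round(1),p.round(4))
c=cap("side"); cv2.imwrite("pics/s9.png",c["image"])
for th,z in [("foot",.084),("thumb_pad",.192),("box_left",.05),("lid",.036)]:
    for r in models.spot_point("side",th)[:1]:
        uv=np.array(r["point"])*[560,420]; print(th,round(r["conf"],2),uv.round(),ray(c,uv,z).round(4))
E
```

```text
20.2 [ 0.6227 -0.1101  0.0357] [-0.5 -2.   0.9]
[282.5 115.2] [ 0.6228 -0.0316  0.05  ]
foot 0.74 [216. 238.] [0.63   0.0634 0.084 ]
thumb_pad 0.59 [216. 238.] [0.5812 0.1801 0.192 ]
box_left 0.64 [219. 249.] [0.6216 0.0714 0.05  ]
lid 0.89 [348. 351.] [0.2341 0.308  0.036 ]
```

Call:
{"fn": "arm_command", "kwargs": {
  "translation": [
    [0.2,-0.115,0],
    [0.325,-0.19,0],
    [0.1,-0.58,0],
    [-0.05,-0.84,0]
  ],
  "rotation": [
    [0,0,0],
    [0,0,0],
    [0,0,0],
    [0,0,0]
  ],
  "grip": [1,1,1,1]
}}

```text
time_s: 20.9
position: [0.6232, -0.1433, 0.0967]
tcp_rot: [[-0.0, 0.0, 1.0], [-0.866, 0.5, -0.0], [-0.5, -0.866, 0.0]]
force: [0.7, 0.1, 0.5]
opening: 0.009
```

Call:
{"fn": "arm_command", "kwargs": {
  "translation": [
    [-0.25,-0.433,0],
    [-0.5,-0.866,0]
  ],
  "rotation": [
    [0,0,0],
    [0,0,0]
  ],
  "grip": [1,1]
}}

```text
time_s: 21.1
position: [0.6226, -0.1426, 0.1768]
tcp_rot: [[-0.0, -0.001, 1.0], [-0.866, 0.5, 0.0], [-0.5, -0.866, -0.001]]
force: [1.1, -0.6, 0.9]
opening: 0.003
```

Call:
{"fn": "arm_command", "kwargs": {
  "translation": [
    [-0.22,-0.37,0],
    [-0.44,-0.75,0],
    [-0.44,-0.75,0],
    [-0.44,-0.75,0],
    [-0.44,-0.75,0]
  ],
  "rotation": [
    [0,0,-0.13],
    [0,0,-0.26],
    [0,0,-0.39],
    [0,0,-0.5],
    [0,0,-0.5]
  ],
  "grip": [1,1,1,1,1]
}}

```text
time_s: 21.6
position: [0.6229, -0.1387, 0.2469]
tcp_rot: [[0.005, 0.001, 1.0], [-1.0, -0.0, 0.005], [0.0, -1.0, 0.001]]
force: [-0.7, 0.6, -0.2]
opening: 0.004
```

```bash
python3 - <<'E'
from dot import *
s=bot.read_state(); print(s["time_s"],s["position"].round(4),s["tcp_rot"].round(3),s["force"].round(1))
c=cap("wrist"); cv2.imwrite("pics/w10.png",c["image"])
for th,z in [("foot",.084),("thumb_pad",.192),("box_right",.05),("lid",.036)]:
    for r in models.spot_point("wrist",th)[:2]:
        uv=np.array(r["point"])*[560,420]; print(th,round(r["conf"],2),uv.round(),ray(c,uv,z).round(4))
E
```

```text
21.6 [ 0.6229 -0.1387  0.2469] [[ 0.005  0.001  1.   ]
 [-1.    -0.     0.005]
 [ 0.    -1.     0.001]] [-0.7  0.6 -0.2]
lid 0.97 [284.  28.] [0.6245 0.0161 0.036 ]
```

Call:
{"fn": "arm_command", "kwargs": {
  "translation": [
    [-0.4,0,0],
    [-0.8,0,0],
    [-1,0,0],
    [-1,0,0]
  ],
  "rotation": [
    [0,0,0],
    [0,0,0],
    [0,0,0],
    [0,0,0]
  ],
  "grip": [1,1,1,1]
}}

```text
time_s: 22.25
position: [0.6227, -0.0597, 0.2451]
tcp_rot: [[0.004, -0.001, 1.0], [-1.0, 0.001, 0.004], [-0.001, -1.0, -0.001]]
force: [0.4, 0.4, 0.4]
opening: 0.004
```

```bash
python3 - <<'E'
from dot import *
s=bot.read_state(); print(s["time_s"],s["position"].round(4),s["force"].round(1))
c=cap("wrist"); cv2.imwrite("pics/w11.png",c["image"])
for th,z in [("thumb_pad",.192),("foot",.084),("lid",.036)]:
    for r in models.spot_point("wrist",th)[:2]:
        uv=np.array(r["point"])*[560,420]; print(th,round(r["conf"],2),uv.round(),ray(c,uv,z).round(4))
u=proj(c,(.6252,.062,.192)); print("expected pad px",u.round())
g=c["image"].max(2).astype(int); x,y=u.round().astype(int); w=(g[y-50:y+50,x-60:x+60]<60).astype(np.uint8)
n,l,st,ce=cv2.connectedComponentsWithStats(w)
for i in range(1,n):
    if st[i,4]>100: print(st[i],ray(c,ce[i]+[x-60,y-50],.192).round(4))
np.savez("w11.npz",R=c["R"],t=c["t"],K=c["K"])
E
```

```text
bash:  1600 Segmentation fault         python3 - <<'E'
from dot import *
s=bot.read_state(); print(s["time_s"],s["position"].round(4),s["force"].round(1))
c=cap("wrist"); cv2.imwrite("pics/w11.png",c["image"])
for th,z in [("thumb_pad",.192),("foot",.084),("lid",.036)]:
    for r in models.spot_point("wrist",th)[:2]:
        uv=np.array(r["point"])*[560,420]; print(th,round(r["conf"],2),uv.round(),ray(c,uv,z).round(4))
u=proj(c,(.6252,.062,.192)); print("expected pad px",u.round())
g=c["image"].max(2).astype(int); x,y=u.round().astype(int); w=(g[y-50:y+50,x-60:x+60]<60).astype(np.uint8)
n,l,st,ce=cv2.connectedComponentsWithStats(w)
for i in range(1,n):
    if st[i,4]>100: print(st[i],ray(c,ce[i]+[x-60,y-50],.192).round(4))
np.savez("w11.npz",R=c["R"],t=c["t"],K=c["K"])
E
```

View pics/w11.png

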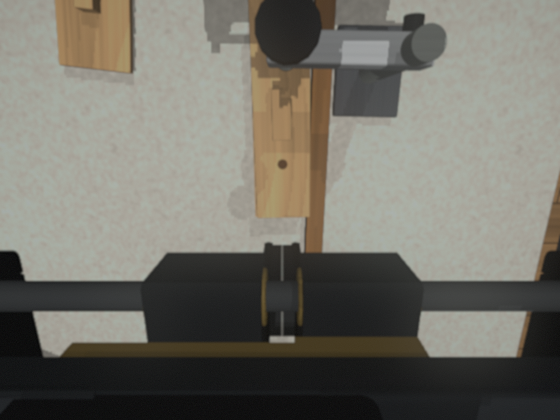

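w11: thumb pad disc at px (288,28), right dot at (282,164), and the box along the fence. That was my last permitted view; from here I go by numbers.

```bash
python3 - <<'E'
from dot import *
s=bot.read_state(); print(s["time_s"],s["position"].round(4))
c=cap("wrist"); im=c["image"]; np.savez("w11.npz",R=c["R"],t=c["t"],K=c["K"])
g=cv2.GaussianBlur(im,(3,3),0).max(2); w=(g[0:90,230:345]<45).astype(np.uint8)
n,l,st,ce=cv2.connectedComponentsWithStats(w)
for i in range(1,n):
    if st[i,4]>300:
        k=(l==i).astype(np.uint8); q=max(cv2.findContours(k,0,1)[0],key=len); (a,b),r=cv2.minEnclosingCircle(q); print(st[i],a+230,b,r,ray(c,(a+230,b),.192).round(4), "r m",r*np.linalg.norm(ray(c,(a+231,b),.192)-ray(c,(a+230,b),.192)))
uv,p=dotpos(c,im,282,164,10); print("dot",uv.round(1),p.round(4))
print("pad visual",ray(c,(288,28),.192).round(4))
E
```

```text
22.45 [ 0.6232 -0.0622  0.2455]
[  26    0   63   58 2566] 286.0 22.53508758544922 35.168697357177734 [0.6252 0.0595 0.192 ] r m 0.0184736109243694
dot [281.3 160.7] [ 0.6229 -0.0323  0.05  ]
pad visual [0.6263 0.0569 0.192 ]
```

Call:
{"fn": "arm_command", "kwargs": {
  "translation": [
    [-0.4,0,0],
    [-0.77,0,0.012],
    [-0.77,0,0.012]
  ],
  "rotation": [
    [0,0,0],
    [0,0,0],
    [0,0,0]
  ],
  "grip": [1,1,1]
}}

```text
time_s: 22.8
position: [0.6235, 0.0031, 0.2456]
tcp_rot: [[0.004, -0.0, 1.0], [-1.0, 0.001, 0.004], [-0.001, -1.0, -0.0]]
force: [0.1, 0.2, -0.4]
opening: 0.009
```

Call:
{"fn": "arm_command", "kwargs": {
  "translation": [
    [-0.4,0,0],
    [-0.77,0,0.012],
    [-0.77,0.1,0.012],
    [-0.77,0.2,0.012],
    [-0.77,0.3,0.012]
  ],
  "rotation": [
    [0,0,0],
    [0,0,0],
    [0,0,0],
    [0,0,0],
    [0,0,0]
  ],
  "grip": [1,1,1,1,1]
}}

```text
time_s: 23.3
position: [0.6246, 0.061, 0.2207]
tcp_rot: [[0.001, -0.0, 1.0], [-1.0, -0.001, 0.001], [0.001, -1.0, -0.0]]
force: [0.5, -0.0, 0.4]
opening: 0.006
```

Call:
{"fn": "arm_command", "kwargs": {
  "translation": [
    [0,0.05,0],
    [0,0.1,0],
    [0,0.15,0],
    [0,0.2,0],
    [0,0.2,0]
  ],
  "rotation": [
    [0,0,0],
    [0,0,0],
    [0,0,0],
    [0,0,0],
    [0,0,0]
  ],
  "grip": [1,1,1,1,1]
}}

```text
time_s: 23.8
position: [0.6247, 0.0621, 0.2054]
tcp_rot: [[0.002, 0.0, 1.0], [-1.0, -0.001, 0.002], [0.001, -1.0, 0.0]]
force: [-1.2, -2.2, 1.8]
opening: 0.005
```

Call:
{"fn": "arm_command", "kwargs": {
  "translation": [
    [0,0.05,0],
    [0,0.1,0],
    [0,0.15,0],
    [0,0.2,0],
    [0,0.24,0]
  ],
  "rotation": [
    [0,0,0],
    [0,0,0],
    [0,0,0],
    [0,0,0],
    [0,0,0]
  ],
  "grip": [1,1,1,1,1]
}}

```text
time_s: 24.3
position: [0.625, 0.0624, 0.1862]
tcp_rot: [[0.002, 0.001, 1.0], [-1.0, -0.0, 0.002], [0.0, -1.0, 0.001]]
force: [-0.2, -3.1, 3.7]
opening: 0.006
```

Call:
{"fn": "arm_command", "kwargs": {
  "translation": [
    [0,0.01,0],
    [0,0.02,0],
    [0,0.03,0],
    [0,0.03,0]
  ],
  "rotation": [
    [0,0,0],
    [0,0,0],
    [0,0,0],
    [0,0,0]
  ],
  "grip": [1,1,1,1]
}}

```text
time_s: 24.7
position: [0.6248, 0.0627, 0.1841]
tcp_rot: [[0.002, 0.001, 1.0], [-1.0, 0.0, 0.002], [-0.0, -1.0, 0.001]]
force: [0.2, -2.2, 3.0]
opening: 0.007
```

Call:
{"fn": "arm_command", "kwargs": {
  "translation": [
    [0,0.01,0],
    [0,0.02,0],
    [0,0.02,0]
  ],
  "rotation": [
    [0,0,0],
    [0,0,0],
    [0,0,0]
  ],
  "grip": [1,1,1]
}}

```text
time_s: 25.0
position: [0.6248, 0.0627, 0.1824]
tcp_rot: [[0.002, 0.001, 1.0], [-1.0, 0.0, 0.002], [-0.0, -1.0, 0.001]]
force: [1.3, -1.8, 3.6]
opening: 0.006
```

Call:
{"fn": "arm_command", "kwargs": {
  "translation": [
    [0,0.01,0],
    [0,0.015,0],
    [0,0.015,0]
  ],
  "rotation": [
    [0,0,0],
    [0,0,0],
    [0,0,0]
  ],
  "grip": [1,1,1]
}}

```text
time_s: 25.3
position: [0.6248, 0.0627, 0.1812]
tcp_rot: [[0.002, 0.001, 1.0], [-1.0, 0.0, 0.002], [-0.0, -1.0, 0.001]]
force: [1.9, -2.5, 2.9]
opening: 0.005
```

Call:
{"fn": "arm_command", "kwargs": {
  "translation": [
    [0,0.008,0],
    [0,0.015,0],
    [0,0.015,0]
  ],
  "rotation": [
    [0,0,0],
    [0,0,0],
    [0,0,0]
  ],
  "grip": [1,1,1]
}}

```text
time_s: 25.6
position: [0.6248, 0.0627, 0.1805]
tcp_rot: [[0.002, 0.001, 1.0], [-1.0, 0.0, 0.002], [-0.0, -1.0, 0.001]]
force: [1.9, -1.6, 5.4]
opening: 0.006
```

Call:
{"fn": "arm_command", "kwargs": {
  "translation": [
    [0,0.006,0],
    [0,0.012,0],
    [0,0.012,0]
  ],
  "rotation": [
    [0,0,0],
    [0,0,0],
    [0,0,0]
  ],
  "grip": [1,1,1]
}}

```text
time_s: 25.9
position: [0.6248, 0.0627, 0.1804]
tcp_rot: [[0.002, 0.001, 1.0], [-1.0, -0.0, 0.002], [0.0, -1.0, 0.001]]
force: [0.0, -0.7, 9.3]
opening: 0.004
```

The foot is resting on the lid: z stopped at 0.1804, against an expected 0.180, with about 6 N above the spring. I'll hold it there and then release.

Call:
{"fn": "arm_command", "kwargs": {
  "translation": [
    [0,0,0],
    [0,0,0],
    [0,0,0],
    [0,0,0],
    [0,0,0]
  ],
  "rotation": [
    [0,0,0],
    [0,0,0],
    [0,0,0],
    [0,0,0],
    [0,0,0]
  ],
  "grip": [1,1,1,1,1]
}}

```text
time_s: 26.4
position: [0.6248, 0.0627, 0.1804]
tcp_rot: [[0.002, 0.001, 1.0], [-1.0, -0.0, 0.002], [0.0, -1.0, 0.001]]
force: [0.4, -2.0, 9.9]
opening: 0.006
```

Call:
{"fn": "arm_command", "kwargs": {
  "translation": [
    [0,0,0],
    [0,0,0],
    [0,0,0],
    [0,0,0],
    [0,0,0]
  ],
  "rotation": [
    [0,0,0],
    [0,0,0],
    [0,0,0],
    [0,0,0],
    [0,0,0]
  ],
  "grip": [1,1,1,1,1]
}}

```text
time_s: 26.9
position: [0.6248, 0.0627, 0.1804]
tcp_rot: [[0.002, 0.001, 1.0], [-1.0, 0.0, 0.002], [-0.0, -1.0, 0.001]]
force: [-0.2, -0.8, 9.4]
opening: 0.003
```

Call:
{"fn": "arm_command", "kwargs": {
  "translation": [
    [0,-0.1,0],
    [0,-0.25,0],
    [0,-0.45,0],
    [0,-0.7,0],
    [0,-0.85,0]
  ],
  "rotation": [
    [0,0,0],
    [0,0,0],
    [0,0,0],
    [0,0,0],
    [0,0,0]
  ],
  "grip": [1,1,1,1,1]
}}

```text
time_s: 27.4
position: [0.6238, 0.0632, 0.248]
tcp_rot: [[0.002, -0.002, 1.0], [-1.0, 0.001, 0.002], [-0.001, -1.0, -0.002]]
force: [-0.1, -0.8, -0.1]
opening: 0.005
```

Call:
{"fn": "arm_command", "kwargs": {
  "translation": [
    [0.4,0,0],
    [0.8,0,0],
    [1,0,0]
  ],
  "rotation": [
    [0,0,0],
    [0,0,0],
    [0,0,0]
  ],
  "grip": [1,1,1]
}}

```text
time_s: 27.7
position: [0.6239, -0.0189, 0.2467]
tcp_rot: [[0.001, -0.002, 1.0], [-1.0, 0.0, 0.001], [-0.0, -1.0, -0.002]]
force: [-0.1, -0.5, 0.2]
opening: 0.006
```

Call:
{"fn": "arm_command", "kwargs": {
  "translation": [
    [0.4,0,0],
    [0.8,0,0],
    [1,0,0],
    [1,0,0]
  ],
  "rotation": [
    [0,0,0],
    [0,0,0],
    [0,0,0],
    [0,0,0]
  ],
  "grip": [1,1,1,1]
}}

```text
time_s: 28.1
position: [0.6246, -0.0989, 0.2466]
tcp_rot: [[-0.001, -0.001, 1.0], [-1.0, 0.001, -0.001], [-0.001, -1.0, -0.001]]
force: [-1.1, 0.2, -0.0]
opening: 0.004
```

```bash
python3 - <<'E'
from dot import *
s=bot.read_state(); print(s["time_s"],s["position"].round(4),s["force"].round(1))
c=cap("wrist"); im=c["image"]; cv2.imwrite("pics/w12.png",im)
u=proj(c,(.6229,-.0323,.05)).round().astype(int); print(u)
if 20<u[1]<250:
    uv,p=dotpos(c,im,int(u[0]),int(u[1]),12); print("dot",uv.round(1),p.round(4))
c=cap("side")
for th,z in [("foot",.084),("thumb_pad",.192)]:
    for r in models.spot_point("side",th)[:2]: print(th,r["conf"],np.round(np.array(r["point"])*[560,420]),ray(c,np.array(r["point"])*[560,420],z).round(4))
E
```

```text
28.1 [ 0.6246 -0.0989  0.2466] [-1.1  0.2 -0. ]
[280 124]
dot [279.9 123.1] [ 0.6228 -0.0318  0.05  ]
foot 0.53 [216. 238.] [0.6307 0.0627 0.084 ]
foot 0.41 [225. 240.] [0.6041 0.0691 0.084 ]
thumb_pad 0.59 [210. 212.] [0.6304 0.084  0.192 ]
```

Call:
{"fn": "arm_command", "kwargs": {
  "translation": [
    [0.3,0,0],
    [0.56,0,0],
    [0.56,0,-0.01],
    [0.56,0,-0.01]
  ],
  "rotation": [
    [0,0,0.13],
    [0,0,0.26],
    [0,0,0.39],
    [0,0,0.5]
  ],
  "grip": [1,1,1,1]
}}

```text
time_s: 28.7
position: [0.6246, -0.142, 0.2477]
tcp_rot: [[0.003, 0.0, 1.0], [-0.864, 0.504, 0.002], [-0.504, -0.864, 0.001]]
force: [-0.7, -0.7, -0.5]
opening: 0.004
```

Call:
{"fn": "arm_command", "kwargs": {
  "translation": [
    [0.21,0.37,0],
    [0.437,0.757,0],
    [0.437,0.757,0]
  ],
  "rotation": [
    [0,0,0],
    [0,0,0],
    [0,0,0]
  ],
  "grip": [1,1,1]
}}

```text
time_s: 29.0
position: [0.6214, -0.1396, 0.1725]
tcp_rot: [[-0.002, -0.01, 1.0], [-0.863, 0.505, 0.003], [-0.505, -0.863, -0.01]]
force: [-0.5, 0.7, -0.2]
opening: 0.003
```

Call:
{"fn": "arm_command", "kwargs": {
  "translation": [
    [0.21,0.37,0],
    [0.437,0.757,0],
    [0.437,0.757,0],
    [0.437,0.757,0]
  ],
  "rotation": [
    [0,0,0],
    [0,0,0],
    [0,0,0],
    [0,0,0]
  ],
  "grip": [1,1,1,1]
}}

```text
time_s: 29.4
position: [0.6248, -0.1412, 0.1086]
tcp_rot: [[0.003, -0.001, 1.0], [-0.866, 0.501, 0.003], [-0.501, -0.866, 0.001]]
force: [0.2, -0.1, 0.7]
opening: 0.004
```

Call:
{"fn": "arm_command", "kwargs": {
  "translation": [
    [0.15,0.26,0],
    [0.3,0.52,0],
    [0.4,0.69,0],
    [0.454,0.78,0],
    [0.454,0.78,0]
  ],
  "rotation": [
    [0,0,0],
    [0,0,0],
    [0,0,0],
    [0,0,0],
    [0,0,0]
  ],
  "grip": [1,1,1,1,1]
}}

```text
time_s: 29.9
position: [0.6243, -0.1423, 0.0352]
tcp_rot: [[0.002, -0.001, 1.0], [-0.866, 0.5, 0.002], [-0.5, -0.866, -0.0]]
force: [-0.0, -0.3, -0.5]
opening: 0.004
```

Call:
{"fn": "arm_command", "kwargs": {
  "translation": [
    [-0.087,0.05,0],
    [-0.173,0.1,0],
    [-0.26,0.15,0],
    [-0.346,0.2,0],
    [-0.433,0.25,0]
  ],
  "rotation": [
    [0,0,0],
    [0,0,0],
    [0,0,0],
    [0,0,0],
    [0,0,0]
  ],
  "grip": [1,1,1,1,1]
}}

```text
time_s: 30.4
position: [0.6249, -0.1029, 0.0355]
tcp_rot: [[0.003, 0.001, 1.0], [-0.868, 0.497, 0.002], [-0.497, -0.868, 0.002]]
force: [0.2, -3.6, 3.0]
opening: 0.001
```

Call:
{"fn": "arm_command", "kwargs": {
  "translation": [
    [-0.087,0.05,0],
    [-0.173,0.1,0],
    [-0.26,0.15,0],
    [-0.346,0.2,0],
    [-0.433,0.25,0]
  ],
  "rotation": [
    [0,0,0],
    [0,0,0],
    [0,0,0],
    [0,0,0],
    [0,0,0]
  ],
  "grip": [1,1,1,1,1]
}}

```text
time_s: 30.9
position: [0.6244, -0.0624, 0.0353]
tcp_rot: [[0.002, 0.0, 1.0], [-0.866, 0.499, 0.001], [-0.499, -0.866, 0.001]]
force: [0.1, -5.0, 4.4]
opening: 0.002
```

```bash
python3 - <<'E'
from dot import *
s=bot.read_state(); print(s["time_s"],s["position"].round(4),s["force"].round(1))
c=cap("wrist"); im=c["image"]; cv2.imwrite("pics/w13.png",im)
uv,p=dotpos(c,im,281,117); print("dot",uv.round(1),p.round(4),(p-s["position"]).round(4))
E
```

```text
30.9 [ 0.6244 -0.0624  0.0353] [ 0.1 -5.   4.4]
dot [278.4 115.8] [0.6225 0.0155 0.05  ] [-0.0019  0.0779  0.0147]
```

Call:
{"fn": "arm_command", "kwargs": {
  "translation": [
    [-0.087,0.05,0],
    [-0.173,0.1,0],
    [-0.26,0.15,0],
    [-0.346,0.2,0],
    [-0.42,0.242,0]
  ],
  "rotation": [
    [0,0,0],
    [0,0,0],
    [0,0,0],
    [0,0,0],
    [0,0,0]
  ],
  "grip": [1,1,1,1,1]
}}

```text
time_s: 31.45
position: [0.624, -0.0235, 0.0351]
tcp_rot: [[0.002, -0.001, 1.0], [-0.866, 0.5, 0.002], [-0.5, -0.866, 0.0]]
force: [-0.1, -5.3, 3.3]
opening: 0.007
```

Call:
{"fn": "arm_command", "kwargs": {
  "translation": [
    [-0.04,0.023,0],
    [-0.07,0.04,0],
    [-0.07,0.04,0],
    [-0.07,0.04,0]
  ],
  "rotation": [
    [0,0,0],
    [0,0,0],
    [0,0,0],
    [0,0,0]
  ],
  "grip": [1,1,1,1]
}}

```text
time_s: 31.85
position: [0.6238, -0.0168, 0.035]
tcp_rot: [[0.001, -0.001, 1.0], [-0.866, 0.501, 0.002], [-0.501, -0.866, -0.0]]
force: [0.5, -2.0, 1.2]
opening: 0.008
```

```bash
python3 - <<'E'
from dot import *
s=bot.read_state(); print(s["time_s"],s["position"].round(4),s["force"].round(1))
c=cap("wrist"); im=c["image"]; cv2.imwrite("pics/w14.png",im)
uv,p=dotpos(c,im,279,116,12); print("dot?",uv.round(1),p.round(4),(p-s["position"]).round(4))
E
```

```text
31.85 [ 0.6238 -0.0168  0.035 ] [ 0.5 -2.   1.2]
dot? [278.1 115. ] [0.6218 0.0614 0.05  ] [-0.002   0.0782  0.015 ]
```

Call:
{"fn": "arm_command", "kwargs": {
  "translation": [
    [0.2,-0.115,0],
    [0.45,-0.26,0],
    [0.65,-0.375,0],
    [0.47,-0.7,0],
    [0.275,-1,0]
  ],
  "rotation": [
    [0,0,0],
    [0,0,0],
    [0,0,0],
    [0,0,0],
    [0,0,0]
  ],
  "grip": [1,1,1,1,1]
}}

```text
time_s: 32.4
position: [0.623, -0.0779, 0.0926]
tcp_rot: [[-0.002, -0.003, 1.0], [-0.865, 0.502, -0.0], [-0.502, -0.865, -0.003]]
force: [0.4, -0.1, 0.4]
opening: 0.008
```

Call:
{"fn": "arm_command", "kwargs": {
  "translation": [
    [-0.25,-0.433,0],
    [-0.5,-0.866,0],
    [-0.5,-0.866,0]
  ],
  "rotation": [
    [0,0,0],
    [0,0,0],
    [0,0,0]
  ],
  "grip": [1,1,1]
}}

```text
time_s: 32.7
position: [0.6266, -0.0782, 0.1786]
tcp_rot: [[0.005, 0.007, 1.0], [-0.868, 0.497, 0.001], [-0.497, -0.868, 0.009]]
force: [0.9, 0.0, 0.1]
opening: 0.004
```

Call:
{"fn": "arm_command", "kwargs": {
  "translation": [
    [-0.22,-0.37,0],
    [-0.44,-0.75,0],
    [-0.44,-0.75,0],
    [-0.44,-0.75,0],
    [-0.44,-0.75,0]
  ],
  "rotation": [
    [0,0,-0.13],
    [0,0,-0.26],
    [0,0,-0.39],
    [0,0,-0.5],
    [0,0,-0.5]
  ],
  "grip": [1,1,1,1,1]
}}

```text
time_s: 33.2
position: [0.6231, -0.0732, 0.2427]
tcp_rot: [[0.006, -0.002, 1.0], [-1.0, 0.001, 0.006], [-0.001, -1.0, -0.002]]
force: [-0.3, 0.5, 0.1]
opening: 0.003
```

Call:
{"fn": "arm_command", "kwargs": {
  "translation": [
    [0,0,0],
    [0,0,0]
  ],
  "rotation": [
    [0,0,0],
    [0,0,0]
  ],
  "grip": [1,1]
}}

```text
time_s: 33.4
position: [0.6236, -0.0769, 0.2417]
tcp_rot: [[0.0, -0.002, 1.0], [-1.0, 0.002, 0.0], [-0.002, -1.0, -0.002]]
force: [-0.3, -1.1, 0.3]
opening: 0.007
```

```bash
python3 - <<'E'
from dot import *
s=bot.read_state(); print(s["time_s"],s["position"].round(4),s["tcp_rot"].round(3),s["force"].round(1))
c=cap("wrist"); im=c["image"]; cv2.imwrite("pics/w15.png",im)
for th,z in [("thumb_pad",.192),("foot",.084),("lid",.036),("box_right",.05),("box_left",.05)]:
    for r in models.spot_point("wrist",th)[:2]:
        uv=np.array(r["point"])*[560,420]; print(th,round(r["conf"],2),uv.round(),ray(c,uv,z).round(4))
E
```

```text
33.4 [ 0.6236 -0.0769  0.2417] [[ 0.    -0.002  1.   ]
 [-1.     0.002  0.   ]
 [-0.002 -1.    -0.002]] [-0.3 -1.1  0.3]
thumb_pad 0.6 [284.  54.] [0.6243 0.0294 0.192 ]
foot 0.77 [287.  36.] [0.6278 0.0601 0.084 ]
box_left 0.25 [285.  54.] [0.6258 0.0521 0.05  ]
```

Call:
{"fn": "arm_command", "kwargs": {
  "translation": [
    [-0.4,0,0],
    [-0.8,0,0.01],
    [-0.87,0,0.01]
  ],
  "rotation": [
    [0,0,0],
    [0,0,0],
    [0,0,0]
  ],
  "grip": [1,1,1]
}}

```text
time_s: 34.0
position: [0.6243, -0.0035, 0.2428]
tcp_rot: [[0.004, -0.001, 1.0], [-1.0, 0.002, 0.004], [-0.002, -1.0, -0.001]]
force: [-0.7, -0.5, 0.9]
opening: 0.005
```

Call:
{"fn": "arm_command", "kwargs": {
  "translation": [
    [-0.4,0,0],
    [-0.8,0,0.01],
    [-0.87,0.1,0.01],
    [-0.87,0.2,0.01],
    [-0.87,0.28,0.01]
  ],
  "rotation": [
    [0,0,0],
    [0,0,0],
    [0,0,0],
    [0,0,0],
    [0,0,0]
  ],
  "grip": [1,1,1,1,1]
}}

```text
time_s: 34.5
position: [0.6251, 0.0623, 0.2194]
tcp_rot: [[0.001, -0.001, 1.0], [-1.0, -0.001, 0.001], [0.001, -1.0, -0.001]]
force: [0.9, -0.0, 0.4]
opening: 0.001
```

Call:
{"fn": "arm_command", "kwargs": {
  "translation": [
    [0,0.05,0],
    [0,0.1,0],
    [0,0.15,0],
    [0,0.2,0],
    [0,0.2,0]
  ],
  "rotation": [
    [0,0,0],
    [0,0,0],
    [0,0,0],
    [0,0,0],
    [0,0,0]
  ],
  "grip": [1,1,1,1,1]
}}

```text
time_s: 35.0
position: [0.6255, 0.0628, 0.2042]
tcp_rot: [[0.002, 0.0, 1.0], [-1.0, -0.001, 0.002], [0.001, -1.0, 0.0]]
force: [-1.3, -1.7, 3.1]
opening: 0.004
```

Call:
{"fn": "arm_command", "kwargs": {
  "translation": [
    [0,0.06,0],
    [0,0.12,0],
    [0,0.18,0],
    [0,0.23,0],
    [0,0.25,0]
  ],
  "rotation": [
    [0,0,0],
    [0,0,0],
    [0,0,0],
    [0,0,0],
    [0,0,0]
  ],
  "grip": [1,1,1,1,1]
}}

```text
time_s: 35.5
position: [0.6258, 0.0633, 0.1842]
tcp_rot: [[0.002, 0.001, 1.0], [-1.0, -0.0, 0.002], [0.0, -1.0, 0.001]]
force: [1.0, -2.6, 3.3]
opening: 0.006
```

Call:
{"fn": "arm_command", "kwargs": {
  "translation": [
    [0,0.01,0],
    [0,0.02,0],
    [0,0.02,0]
  ],
  "rotation": [
    [0,0,0],
    [0,0,0],
    [0,0,0]
  ],
  "grip": [1,1,1]
}}

```text
time_s: 35.8
position: [0.6257, 0.0635, 0.183]
tcp_rot: [[0.002, 0.001, 1.0], [-1.0, 0.0, 0.002], [-0.0, -1.0, 0.001]]
force: [1.2, -1.9, 3.4]
opening: 0.008
```

Call:
{"fn": "arm_command", "kwargs": {
  "translation": [
    [0,0.008,0],
    [0,0.012,0],
    [0,0.012,0]
  ],
  "rotation": [
    [0,0,0],
    [0,0,0],
    [0,0,0]
  ],
  "grip": [1,1,1]
}}

```text
time_s: 36.1
position: [0.6257, 0.0635, 0.1821]
tcp_rot: [[0.002, 0.001, 1.0], [-1.0, 0.0, 0.002], [-0.0, -1.0, 0.001]]
force: [2.1, -1.6, 3.4]
opening: 0.006
```

Call:
{"fn": "arm_command", "kwargs": {
  "translation": [
    [0,0.01,0],
    [0,0.02,0],
    [0,0.02,0]
  ],
  "rotation": [
    [0,0,0],
    [0,0,0],
    [0,0,0]
  ],
  "grip": [1,1,1]
}}

```text
time_s: 36.4
position: [0.6257, 0.0635, 0.1805]
tcp_rot: [[0.002, 0.001, 1.0], [-1.0, 0.0, 0.002], [-0.0, -1.0, 0.001]]
force: [1.8, -1.9, 3.5]
opening: 0.002
```

Call:
{"fn": "arm_command", "kwargs": {
  "translation": [
    [0,0.006,0],
    [0,0.01,0],
    [0,0.01,0]
  ],
  "rotation": [
    [0,0,0],
    [0,0,0],
    [0,0,0]
  ],
  "grip": [1,1,1]
}}

```text
time_s: 36.7
position: [0.6257, 0.0635, 0.1804]
tcp_rot: [[0.002, 0.001, 1.0], [-1.0, 0.0, 0.002], [-0.0, -1.0, 0.001]]
force: [1.3, -1.6, 7.5]
opening: 0.007
```

Call:
{"fn": "arm_command", "kwargs": {
  "translation": [
    [0,0.005,0],
    [0,0.005,0],
    [0,0.005,0],
    [0,0.005,0],
    [0,0.005,0]
  ],
  "rotation": [
    [0,0,0],
    [0,0,0],
    [0,0,0],
    [0,0,0],
    [0,0,0]
  ],
  "grip": [1,1,1,1,1]
}}

```text
time_s: 37.2
position: [0.6257, 0.0635, 0.1804]
tcp_rot: [[0.002, 0.001, 1.0], [-1.0, 0.0, 0.002], [-0.0, -1.0, 0.001]]
force: [1.0, -0.4, 8.5]
opening: 0.005
```

Call:
{"fn": "arm_command", "kwargs": {
  "translation": [
    [0,0,0],
    [0,0,0],
    [0,0,0],
    [0,0,0],
    [0,0,0]
  ],
  "rotation": [
    [0,0,0],
    [0,0,0],
    [0,0,0],
    [0,0,0],
    [0,0,0]
  ],
  "grip": [1,1,1,1,1]
}}

```text
time_s: 37.7
position: [0.6257, 0.0635, 0.1804]
tcp_rot: [[0.002, 0.001, 1.0], [-1.0, 0.0, 0.002], [-0.0, -1.0, 0.001]]
force: [0.7, -1.6, 8.9]
opening: 0.001
```

Call:
{"fn": "arm_command", "kwargs": {
  "translation": [
    [0,0,0],
    [0,0,0],
    [0,0,0]
  ],
  "rotation": [
    [0,0,0],
    [0,0,0],
    [0,0,0]
  ],
  "grip": [1,1,1]
}}

```text
time_s: 38.0
position: [0.6257, 0.0635, 0.1804]
tcp_rot: [[0.002, 0.001, 1.0], [-1.0, 0.0, 0.002], [-0.0, -1.0, 0.001]]
force: [0.1, -1.1, 8.9]
opening: 0.009
```

Call:
{"fn": "arm_command", "kwargs": {
  "translation": [
    [0,-0.1,0],
    [0,-0.25,0],
    [0,-0.45,0],
    [0,-0.7,0],
    [0,-0.9,0]
  ],
  "rotation": [
    [0,0,0],
    [0,0,0],
    [0,0,0],
    [0,0,0],
    [0,0,0]
  ],
  "grip": [1,1,1,1,1]
}}

```text
time_s: 38.5
position: [0.6239, 0.0641, 0.2515]
tcp_rot: [[0.002, -0.004, 1.0], [-1.0, 0.001, 0.002], [-0.001, -1.0, -0.004]]
force: [0.4, -0.1, -0.3]
opening: 0.007
```

Call:
{"fn": "arm_command", "kwargs": {
  "translation": [
    [0.4,0,0],
    [0.8,0,0],
    [1,0,0]
  ],
  "rotation": [
    [0,0,0],
    [0,0,0],
    [0,0,0]
  ],
  "grip": [1,1,1]
}}

```text
time_s: 38.8
position: [0.6243, -0.0178, 0.2508]
tcp_rot: [[0.001, -0.003, 1.0], [-1.0, 0.001, 0.001], [-0.001, -1.0, -0.003]]
force: [-0.3, 0.2, -0.1]
opening: 0.006
```

Call:
{"fn": "arm_command", "kwargs": {
  "translation": [
    [0.4,0,0],
    [0.8,0,0],
    [1,0,0],
    [1,0,0],
    [1,0,0]
  ],
  "rotation": [
    [0,0,0],
    [0,0,0],
    [0,0,0],
    [0,0,0],
    [0,0,0]
  ],
  "grip": [1,1,1,1,1]
}}

```text
time_s: 39.3
position: [0.6252, -0.0955, 0.2508]
tcp_rot: [[0.001, -0.001, 1.0], [-1.0, 0.002, 0.001], [-0.002, -1.0, -0.001]]
force: [0.4, 0.8, -0.2]
opening: 0.003
```

```bash
python3 - <<'E'
from dot import *
s=bot.read_state(); print(s["time_s"],s["position"].round(4),s["force"].round(1))
for n in ["top","side","wrist"]:
    c=cap(n); cv2.imwrite(f"pics/{n}_end.png",c["image"])
    for th,z in [("thumb_pad",.192),("foot",.084),("lid",.036),("box",0),("wide_lid",0),("jar",0),("glue",0),("driver",.01)]:
        for r in models.spot_point(n,th)[:1]:
            uv=np.array(r["point"])*[560,420]; print(n,th,round(r["conf"],2),uv.round(),ray(c,uv,z).round(3))
u=proj(c,(.622,.0614,.05)); print("right dot expected in wrist",u.round())
# plate right-end edge rows in wrist
im=c["image"].astype(int)
col=im[:200,278:286].mean((1,2)); v=proj(c,(.6225,.0044,.05)); print("end expected",v.round(1)); k=int(v[1]); print(col[max(k-12,0):k+12].round())
E
```

```text
39.3 [ 0.6252 -0.0955  0.2508] [ 0.4  0.8 -0.2]
top thumb_pad 0.67 [235. 144.] [0.627 0.061 0.192]
top foot 0.45 [239. 154.] [0.626 0.059 0.084]
top lid 0.89 [369. 283.] [ 0.257 -0.303  0.036]
top box 0.71 [223. 160.] [0.625 0.113 0.   ]
top wide_lid 0.65 [214. 223.] [0.437 0.14  0.   ]
top jar 0.51 [127. 215.] [0.467 0.396 0.   ]
top glue 0.95 [139. 142.] [0.684 0.361 0.   ]
top driver 0.72 [240. 154.] [0.64  0.061 0.01 ]
side thumb_pad 0.5 [211. 208.] [0.633 0.071 0.192]
side foot 0.45 [215. 236.] [0.636 0.059 0.084]
side lid 0.7 [358. 205.] [ 0.256 -0.254  0.036]
side box 0.7 [214. 270.] [0.629 0.107 0.   ]
side wide_lid 0.61 [277. 289.] [0.438 0.134 0.   ]
side jar 0.72 [213. 237.] [ 0.681 -0.026  0.   ]
side glue 0.8 [149. 335.] [0.708 0.351 0.   ]
side driver 0.52 [303. 174.] [ 0.472 -0.438  0.01 ]
wrist foot 0.69 [285.  14.] [0.628 0.058 0.084]
wrist lid 0.19 [281.  11.] [0.625 0.073 0.036]
right dot expected in wrist [278.  21.]
end expected [278.6  86.7]
[ 87.  91.  92.  92.  93.  92.  93.  93.  93.  93.  93.  92.  90.  89.
  91.  89.  84.  98. 124. 143. 148. 148. 148. 149.]
```

```bash
python3 -c "
from rig import bot; print(bot.hand_in())"
```

```text
the job is handed in; nothing more can be done
None
```

The box is closed with the matching lid, checked at both dots, and left along the fence with the right-hand dot under the raised foot. I handed the job in at about 39 s of the 72 s allowed; no verdict is reported.

- **Lid:** After release, the dots measured 96.1 mm apart at 50 mm height, which fits a fully seated, level lid.
- **Gauge checks:** I squared the box against the fence, then slid it along by its right end without lifting it. At each dot the tool stopped at 180.4 mm, where about 180 mm was expected, meaning the foot was on the lid. The foot pressed with roughly 4–6 N beyond the spring, held for over a second each time, and I then lifted clear so it could spring back.
- **Last checks:** The right dot was about 1 mm along the fence and 3 mm across it from the foot axis before the second press. Afterwards the networks put the box centre at y 0.107–0.113 m, against 0.110 m expected, with the foot and pad at rest height. The gripper is well clear.
- **Other lid, jar, glue bottle and screwdriver:** Each read within about 10 mm of its starting position in at least one camera.
- **What disagreed:**
  - The end detections of the lid, and of the jar and screwdriver in one view each, landed on other objects.
  - The lid measured up to 2.3° off the fence line after squaring, within its play in the box; I did not measure its angle again after the last push.
  - I did not look at an end picture because I had used my 12 views.

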